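# Tip the mixer arm back on its stand

## Robot

A 6-joint arm with a two-finger parallel gripper is mounted at the origin on the work surface. World frame = base frame: x ahead of the robot, y to its left, z up, the work surface at z = 0. Lengths are in m, angles in rad, forces in N, time in s.
With the tool pointing down it reaches from about 0.35 to 0.975 m from the base axis. Payload 4.9 kg.
Tool frame: the origin (TCP) lies midway between the tips of the shut fingers; the grasp point (between the pads) lies 19 mm behind it; z points along the fingers, y is the direction in which the jaws open and shut (so a half turn about z gives the same grasp; the last joint's range is limited). The gripper opens to 85 mm and grips with 20 to 120 N. Pads are 22 mm wide; open, the fingers measure 114 mm over their backs; the gripper's body (76 mm by 85 mm) begins 54 mm behind the grasp point. The pads swing forward as they close: fully open they stand 13 mm farther back than shut.
Start: joints at [1.222, 0.053, 1.613, -0, 1.476, -0.119], TCP at [0.142, 0.609, 0.231] pointing down, gripper open.
Joint ranges: [-3.01, 3.01], [-1.01, 2.22], [0.06, 2.58], [-1.02, 4.17], [0.09, 2.62], [-3.14, 3.14]. Speed limits (rad/s): [2.57, 2.57, 3.14, 3.14, 3.14, 3.14].

## Interface

Orientations are given as a unit quaternion [w, x, y, z].
In Python, from plant import * gives the robot as it stands.
- The arm moves only by the tool step_arm, never from a script. Its argument "rows" is a list of rows, each an object of numbers: "claw": the closure, from -1 (fully open) to 1 (shut), so that 0 is half open; "x", "y", "z": the shift along the tool's x, y, z scaled (see below); "wx", "wy", "wz": the turn, a rotation vector about the tool's x, y, z scaled (see below). A call has exactly 8 rows; each row is the pose to reach, as a shift and turn from the pose commanded when the call began, along the tool's axes at that moment; what a row does not reach only later rows make up. The controller multiplies each number of a shift by 0.1 m and each number of a turn by 2 rad. A row lasts 1/8 s, in which the tool goes at most 62.5 mm and 10.7 degrees, less where a joint would pass 70% of its speed; a pose out of reach is approached as far as the arm can. A call with a number of a shift or a turn outside -1 to 1 is refused whole. A call with a gripper value outside its range is refused whole. The fingers move at their own pace and stop on an object; the grip force is fixed at half the most. Time passes only in rows, so rows that repeat a pose let the fingers close, or fill a call up. It gives the time, the measured TCP pose, the force and the opening at its end, in the units of the state.
- state(): the state, without advancing time (a new reading comes with each control period).
- grab_frame(name): name is "side" or "top" or "wrist"; returns the picture (384x512x3 uint8, red, green, blue); there is no depth.
- get_calibration(name): a dict with "fov_y" (degrees; the focal length in pixels is half the picture's height over the tangent of half this angle, whatever the lens; pixels are square), "cx", "cy" (the principal point, pixels), "k1" (the pictures are not rectified: a ray, as slopes to the right and down, at radius r is drawn at 1 + k1 r^2 times it, then the intrinsics apply), "T" (4x4, takes a point from camera to world coordinates); the wrist camera has in their place "tool_from_camera" (4x4, takes a point from camera to tool coordinates, whose origin is the TCP and whose axes are the flange's). Camera axes: x right, y down, z forward; pixel columns grow to the right and rows downward; lengths in m; the calibration is good to about 2 mm. A picture is of the moment at which its call begins: read the wrist's pose just before it. get_calibration takes no time and is no camera call.
- job_done(): hands the job in, once; it reports no verdict.
The state is a dict: "time": time; "joint_pos": joint angles; "joint_vel": joint speeds; "joint_efforts": joint torques, N m; "tool_pos": TCP position; "tool_rot": TCP orientation; "contact_force": force on the tool from outside, world axes, zero at the start; "ft_torque": the same for the moment, N m; "gripper_width": opening from 0.0 (shut) to 1.0 (fully open).
Only numpy, scipy, OpenCV 4.12 (cv2) and the standard library are available. Lean on these libraries where they do the work, as an engineer would, in place of code of your own. Each camera call takes 0.05 s, during which the arm holds its last target.

## Task

The batter is mixed: slide the red tilt lock of the mixer stand fully back to free the arm, then tip the mixer up and back past its balance point and ease it slowly down on the rubber stop at the rear, so that it stays open by itself and the bowl can be lifted out later. Keep hold of it until it rests: it must not swing or drop on its own, up, down or on to the stop, and must not be forced against the stop, which can be set anywhere along its screw. Leave the bowl and the other things on the worktop undisturbed.

Things in the scene. Friction and masses are not known exactly. Their poses are not given: they have to be found in the camera images.
- stand: Grey mixer stand with a hand mixer on a hinged tilt arm, held to the worktop by suction feet (it cannot move). Base plate 360 x 210 x 22 mm; origin at the centre of its underside; +z up, -x points to the mixer's nose, +x to the rear where the column, hinge and counterweight are, y is parallel to the hinge axis.
- hinge (a point): Centre of the tilt arm's hinge, between the two cheeks of the column, 90 mm behind the stand's origin and 175 mm up; same axes as the stand. The arm turns about its y axis. The mixer body (74 to 80 mm wide) reaches from 69 to 240 mm ahead of the hinge and, with the arm down, from 3 to 77 mm above hinge height. Two beaters hang from it into the bowl, 150 mm ahead of the hinge, down to 120 mm below hinge height, and swing up with it.
- handle (a point): Point to hold on the mixer's handle: middle of a grey bar 28 mm wide (along y), 22 mm high, 120 mm long, with 23 mm free below it. With the arm down 118 mm ahead of and 111 mm above the hinge; it moves on a 162 mm arc. Axes turn with the arm, as the stand's when down. Gripped on its two sides, closing parallel to the hinge axis, the bar can turn between the pads as the arm tips.
- tilt_arm (a joint): Angle of the tilt arm, rad: 0 down (mixer level over the bowl), growing as the nose is tipped up and back. The arm weighs about 1.75 kg with its counterweight; with it down about 4 to 6 N along the arc at the handle carries it, less and less on the way up. The balance point lies between 0.68 and 0.95 rad, depending on the counterweight; short of it the arm falls shut, beyond it the arm falls open. The hinge has little friction.
- counterweight: Dark steel roller, 45 mm in diameter, 60 mm along y, on the arm's tail; origin at its centre, 65 mm behind and 45 mm above the hinge with the arm down. Opened, it lands on a rubber-tipped screw on the stand's heel, set by hand and not measured: it stops the arm between 1.08 and 1.34 rad, felt as a sudden few N along the arc; force on the stop is about 2.5 times that at the handle.
- tilt_lock (a joint): Travel of the tilt lock, m: 0 to 0.004 locked (its pins sit over the arm's ears and the arm cannot rise), fully back at 0.022 (free from about 0.018). Slides horizontally towards the stand's +x against some 4 N of friction and stays where it is left.
- lock_tab_l (a point): Centre of the red thumb tab of the lock on the stand's +y side of the column: an upright paddle 16 mm (x) x 30 mm (y) x 46 mm high, centre 25 mm above hinge height, 77 mm out from the stand's middle plane, 47 mm ahead of the hinge when locked. Free room ahead of it for fingers from above; the mixer body and handle stand beside it nearer the middle plane. Axes as the stand's.
- lock_tab_r (a point): The same tab on the stand's -y side; the two are one part and move together, either can be pushed.
- bowl: Clear glass mixing bowl, 184 mm across at the rim, 92 mm high, 0.7 kg, standing on the stand's base under the mixer with the beaters inside; origin at the centre of its underside.
- canister: Clear plastic canister with a white lid held by a green latch, 112 x 112 x 152 mm, standing on the worktop; origin under its centre.
- honey_dipper: Wooden honey dipper, 160 mm long, 36 mm across, lying on the worktop; origin under its middle.
- egg_beater: Aluminium hand egg beater with a crank, about 335 mm long, 65 mm wide, 65 mm high at the crank knob, lying on the worktop; origin on the worktop below the gear end, about its middle.
Things that resemble listed ones, but are neither listed nor needed, are in the scene too. Several things have the shape of the bowl; the one meant has the colours described above.

How it is judged:
By the outcome, as a careful person would: the job done as asked, in the order asked, and still so for the second after the job is handed in, with the robot touching nothing.
It also fails if it takes over 72 s, if anything falls off the work surface, if the arm or the gripper's body presses on something with over 40 N, if the wrist force passes 120 N, or if a joint passes its speed limit or range.

## Working session

There is one attempt and no reset: what is moved stays moved. The work goes in short steps, Python scripts to look and compute and a tool call to move; the robot and the scene stay as the last step left them, time stands still between calls to the robot, and variables do not carry over. Pictures are saved under pics/ and viewed, and the job is handed in when it is done.

Besides the shell and the picture viewer there is one more tool, called after "Emit:" in YAML: its name, and indented under it one key for each argument. step_arm: Moves the arm, as the interface text tells. Shifts and turns lie within -1 to 1; 1 stands for 0.1 m of shift or 2 rad of turn. Its arguments: {"type":"object","properties":{"rows":{"type":"array"}},"required":["rows"]}

```bash
mkdir -p pics; ls; python3 - <<'E'
from plant import *
import cv2
s=state(); print(s)
for n in ("side","top","wrist"):
    c=get_calibration(n); print(n,c)
    im=grab_frame(n); cv2.imwrite(f"pics/{n}0.png",im[:,:,::-1])
E
```

```text
pics
{'time': 0.0, 'joint_pos': array([ 1.22200803e+00,  5.33279443e-02,  1.61430919e+00,  2.24772689e-05,
        1.47601168e+00, -1.19016500e-01]), 'joint_vel': array([0.00149623, 0.00082962, 0.0014302 , 0.00087802, 0.00112587,
       0.00018571]), 'joint_efforts': array([-1.01888570e-03, -3.93691671e+01, -3.70169950e+01, -8.96865072e-05,
        6.87075168e-03,  1.77015232e-05]), 'tool_pos': array([0.14213309, 0.60797513, 0.23007188]), 'tool_rot': array([-2.49166017e-04,  1.14634346e-01,  9.93407223e-01, -9.97491363e-04]), 'contact_force': array([-0.29560523, -0.07360821,  0.31204051]), 'ft_torque': array([-0.02615559, -0.00280141,  0.00473115]), 'gripper_width': 0.9998251196322357}
side {'fov_y': 51.91419937404934, 'cx': 259.2341897797804, 'cy': 188.39734185842943, 'k1': -0.05845776592832551, 'T': array([[ 0.83019867, -0.38986093,  0.39847036,  0.03781293],
       [-0.55721996, -0.60164039,  0.57230652, -0.75458873],
       [ 0.0166159 , -0.69716375, -0.71671934,  1.07556712],
       [ 0.        ,  0.        ,  0.        ,  1.        ]])}
top {'fov_y': 56.93175709609453, 'cx': 25
[... 197 characters left out ...]
7e-02,  1.43980537e-03,
        -2.37604163e-02],
       [ 5.84064620e-04, -8.17316721e-02, -9.96654199e-01,
         1.25506560e+00],
       [ 0.00000000e+00,  0.00000000e+00,  0.00000000e+00,
         1.00000000e+00]])}
wrist {'fov_y': 62.501368648203695, 'cx': 253.64475580802468, 'cy': 187.85764494655075, 'k1': -0.013970330822368808, 'tool_from_camera': array([[-1.59223841e-04, -9.53668599e-01, -3.00859067e-01,
         7.78011148e-02],
       [ 9.99999976e-01, -1.07038720e-04, -1.89937338e-04,
         1.41700542e-03],
       [ 1.48933705e-04, -3.00859090e-01,  9.53668593e-01,
        -1.42911951e-01],
       [ 0.00000000e+00,  0.00000000e+00,  0.00000000e+00,
         1.00000000e+00]])}
```

View pics/side0.png

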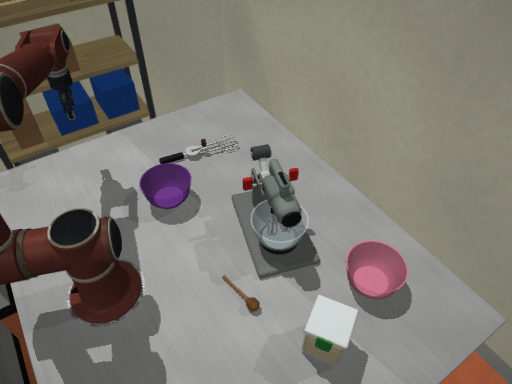

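View pics/top0.png

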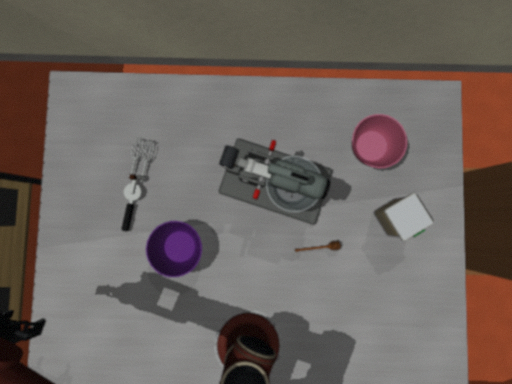

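View pics/wrist0.png

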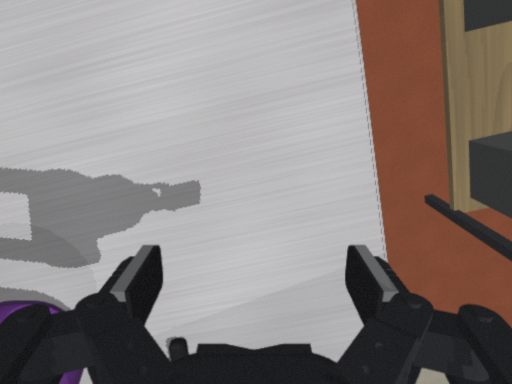

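Both views show the stand: in the top picture its plate spans (220–333, 138–222), the red tabs are at (272,146) and (257,193), and the counterweight is at (229,156). Next I'll measure it.

```bash
cat > h.py <<'E'
from plant import *
import cv2, numpy as np
from scipy.spatial.transform import Rotation as R
def K(c): 
    f=192/np.tan(np.radians(c["fov_y"]/2)); return f
def ray(c,uv,T=None):
    f=K(c); d=np.array([(uv[0]-c["cx"])/f,(uv[1]-c["cy"])/f])
    u=d.copy()
    for _ in range(20): u=d/(1+c["k1"]*(u@u))
    T=c["T"] if T is None else T
    return T[:3,3],T[:3,:3]@np.array([u[0],u[1],1.])
def onz(c,uv,z,T=None):
    o,d=ray(c,uv,T); return o+d*(z-o[2])/d[2]
def proj(c,p,T=None):
    T=c["T"] if T is None else T
    q=T[:3,:3].T@(np.asarray(p)-T[:3,3]); u=q[:2]/q[2]; u=u*(1+c["k1"]*(u@u))
    return K(c)*u+[c["cx"],c["cy"]]
def tri(c1,a,c2,b,T1=None,T2=None):
    o1,d1=ray(c1,a,T1);o2,d2=ray(c2,b,T2)
    A=np.stack([d1,-d2],1);t=np.linalg.lstsq(A,o2-o1,rcond=None)[0]
    p,q=o1+d1*t[0],o2+d2*t[1]; return (p+q)/2,np.linalg.norm(p-q)
def wristT(s,c):
    q=s["tool_rot"];T=np.eye(4);T[:3,:3]=R.from_quat([q[1],q[2],q[3],q[0]]).as_matrix();T[:3,3]=s["tool_pos"]
    return T@c["tool_from_camera"]
def reds(im):
    h=cv2.cvtColor(im,cv2.COLOR_RGB2HSV)
    m=(((h[...,0]<6)|(h[...,0]>174))&(h[...,1]>190)&(h[...,2]>110)).astype(np.uint8)
    n,l,st,ce=cv2.connectedComponentsWithStats(m)
    return [(ce[i],st[i]) for i in range(1,n) if st[i][4]>20]
E
python3 - <<'E'
from h import *
ims={}
for n in ("side","top"):
    im=cv2.imread(f"pics/{n}0.png")[:,:,::-1].copy(); ims[n]=im
    for ce,st in reds(im): print(n,ce.round(1),st)
a=cv2.resize(ims["top"][125:235,205:345,::-1],None,fx=5,fy=5,interpolation=cv2.INTER_CUBIC);cv2.imwrite("pics/topz.png",a)
a=cv2.resize(ims["side"][135:285,220:330,::-1],None,fx=4,fy=4,interpolation=cv2.INTER_CUBIC);cv2.imwrite("pics/sidez.png",a)
E
```

```text
side [293.3 169.8] [290 168   8   4  23]
side [247.  179.1] [243 177   9   5  27]
top [272.2 144.9] [270 141   5   8  23]
top [255.9 193.6] [254 190   5   8  29]
```

View pics/topz.png

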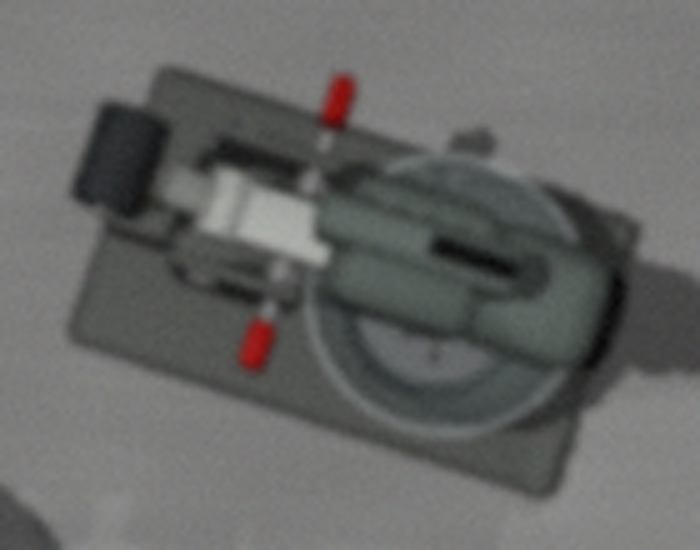

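View pics/sidez.png

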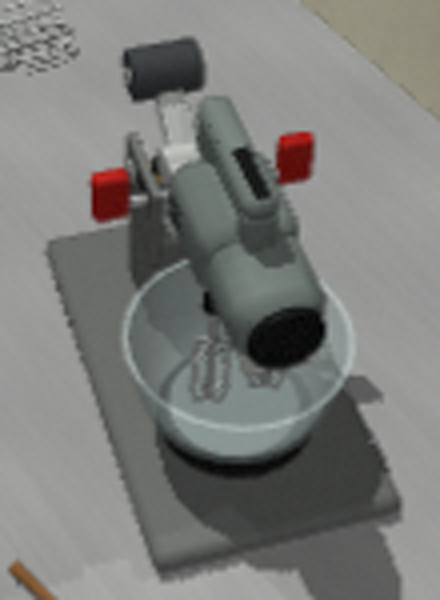

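```bash
python3 - <<'E'
from h import *
ct,cs=get_calibration("top"),get_calibration("side")
off=lambda p:((p[0]+.5)/5-.5+205,(p[1]+.5)/5-.5+125)
P=[onz(ct,off(p),0.022) for p in [(158,66),(640,222),(553,500),(70,340)]]
for p in P: print(p.round(4))
print([np.linalg.norm(P[i]-P[(i+1)%4]).round(4) for i in range(4)])
o=np.mean(P,0); ax=(P[0]-P[1]+P[3]-P[2]); yaw=np.arctan2(ax[1],ax[0]); print("stand",o,yaw)
off2=lambda p:((p[0]+.5)/4-.5+220,(p[1]+.5)/4-.5+135)
o2=[onz(cs,off2(p),0.022) for p in [(50,243),(163,567),(400,510)]]
for p in o2: print("side",p.round(4))
# red masks weaker
res={}
for n,c in (("top",ct),("side",cs)):
    im=cv2.imread(f"pics/{n}0.png")[:,:,::-1].astype(int)
    m=((im[...,0]>90)&(im[...,0]>2.2*im[...,1])&(im[...,0]>2.2*im[...,2])).astype(np.uint8)
    x0,x1,y0,y1=(240,300,135,205) if n=="top" else (235,305,150,200)
    M=np.zeros_like(m);M[y0:y1,x0:x1]=m[y0:y1,x0:x1]
    k,l,st,ce=cv2.connectedComponentsWithStats(M)
    for i in range(1,k):
        if st[i][4]>10: print(n,ce[i].round(1),st[i])
    if n=="top":
        for i in range(1,k):
            if st[i][4]>10:
                print("at z .22",onz(ct,ce[i],.220).round(4))
E
```

```text
[0.7132 0.0592 0.022 ]
[ 0.6105 -0.2823  0.022 ]
[ 0.4148 -0.2235  0.022 ]
[0.5176 0.1148 0.022 ]
[np.float64(0.3566), np.float64(0.2043), np.float64(0.3536), np.float64(0.2034)]
stand [ 0.56402765 -0.08293068  0.022     ] 1.277206525816829
side [0.5204 0.1111 0.022 ]
side [ 0.4165 -0.2281  0.022 ]
side [ 0.6025 -0.2884  0.022 ]
top [272.2 144.8] [269 141   7   9  35]
top [255.9 193.8] [253 189   7  10  45]
at z .22 [ 0.6499 -0.0614  0.22  ]
at z .22 [ 0.5033 -0.0167  0.22  ]
side [293.  173.3] [289 168   9  13  84]
side [246.6 182.9] [243 177   9  13  92]
```

Emit:
step_arm:
  rows:
    - {"claw": 1, "x": -0.1, "y": -0.1, "z": -0.12, "wx": 0, "wy": 0, "wz": 0.09}
    - {"claw": 1, "x": -0.21, "y": -0.24, "z": -0.25, "wx": 0, "wy": 0, "wz": 0.18}
    - {"claw": 1, "x": -0.32, "y": -0.37, "z": -0.4, "wx": 0, "wy": 0, "wz": 0.27}
    - {"claw": 1, "x": -0.43, "y": -0.5, "z": -0.55, "wx": 0, "wy": 0, "wz": 0.36}
    - {"claw": 1, "x": -0.54, "y": -0.63, "z": -0.7, "wx": 0, "wy": 0, "wz": 0.45}
    - {"claw": 1, "x": -0.65, "y": -0.76, "z": -0.8, "wx": 0, "wy": 0, "wz": 0.54}
    - {"claw": 1, "x": -0.76, "y": -0.88, "z": -0.9, "wx": 0, "wy": 0, "wz": 0.63}
    - {"claw": 1, "x": -0.87, "y": -1, "z": -1, "wx": 0, "wy": 0, "wz": 0.72}

```text
time: 1.15
tool_pos: [0.2044, 0.4907, 0.3312]
tool_rot: [0.0, 0.743, 0.669, -0.0]
contact_force: [-0.2, 0.1, 0.3]
gripper_width: 0.0
```

```bash
cat >> h.py <<'E'
O=np.array([0.5645,-0.0805,0.0]); YAW=1.276
EX=np.array([np.cos(YAW),np.sin(YAW),0]);EY=np.array([-EX[1],EX[0],0]);EZ=np.array([0,0,1.])
def W(x,y,z): return O+x*EX+y*EY+z*EZ
def S(p): d=np.asarray(p)-O; return np.array([d@EX,d@EY,d[2]])
def Rt(g): # tool orientation tilted by g following the arm
    R0=np.stack([EX,-EY,-EZ],1)
    return R.from_rotvec(EY*g).as_matrix()@R0
def plan(p,g,s=None):
    s=s or state();q=s["tool_rot"];Rc=R.from_quat([q[1],q[2],q[3],q[0]]).as_matrix()
    sh=Rc.T@(np.asarray(p)-s["tool_pos"]);rv=R.from_matrix(Rc.T@Rt(g)).as_rotvec()
    return (sh/0.1).round(3),(rv/2).round(3)
def rep():
    s=state();q=s["tool_rot"];Rc=R.from_quat([q[1],q[2],q[3],q[0]]).as_matrix()
    f=s["contact_force"]
    print("t",round(s["time"],2),"tcp",s["tool_pos"].round(4),"stand",S(s["tool_pos"]).round(4),"rotvec err",R.from_matrix(Rt(0).T@Rc).as_rotvec().round(3),"F stand",np.array([f@EX,f@EY,f[2]]).round(2),"w",round(s["gripper_width"],3),"q",s["joint_pos"].round(3))
    return s
E
python3 - <<'E'
from h import *
s=rep(); print(plan(W(.008,.085,.33),0,s))
E
```

```text
t 1.15 tcp [0.2044 0.4907 0.3312] stand [0.4419 0.5105 0.3312] rotvec err [ 0.    -0.001 -0.19 ] F stand [0.05 0.2  0.29] w 0.0 q [ 1.036 -0.211  1.698 -0.     1.655  1.141]
(array([-5.065,  3.36 ,  0.015]), array([-0.   ,  0.   ,  0.095]))
```

Emit:
step_arm:
  rows:
    - {"claw": 1, "x": -0.12, "y": 0.1, "z": 0, "wx": 0, "wy": 0, "wz": 0.03}
    - {"claw": 1, "x": -0.25, "y": 0.2, "z": 0, "wx": 0, "wy": 0, "wz": 0.06}
    - {"claw": 1, "x": -0.38, "y": 0.3, "z": 0, "wx": 0, "wy": 0, "wz": 0.095}
    - {"claw": 1, "x": -0.5, "y": 0.4, "z": 0, "wx": 0, "wy": 0, "wz": 0.095}
    - {"claw": 1, "x": -0.63, "y": 0.5, "z": 0, "wx": 0, "wy": 0, "wz": 0.095}
    - {"claw": 1, "x": -0.76, "y": 0.6, "z": 0, "wx": 0, "wy": 0, "wz": 0.095}
    - {"claw": 1, "x": -0.88, "y": 0.7, "z": 0, "wx": 0, "wy": 0, "wz": 0.095}
    - {"claw": 1, "x": -1, "y": 0.8, "z": 0, "wx": 0, "wy": 0, "wz": 0.095}

```text
time: 2.15
tool_pos: [0.2746, 0.3831, 0.3313]
tool_rot: [-0.0, 0.802, 0.598, 0.0]
contact_force: [-0.2, 0.6, 0.1]
gripper_width: 0.001
```

Emit:
step_arm:
  rows:
    - {"claw": 1, "x": -0.12, "y": 0.12, "z": 0, "wx": 0, "wy": 0, "wz": 0}
    - {"claw": 1, "x": -0.25, "y": 0.25, "z": 0, "wx": 0, "wy": 0, "wz": 0}
    - {"claw": 1, "x": -0.38, "y": 0.38, "z": 0, "wx": 0, "wy": 0, "wz": 0}
    - {"claw": 1, "x": -0.5, "y": 0.5, "z": 0, "wx": 0, "wy": 0, "wz": 0}
    - {"claw": 1, "x": -0.63, "y": 0.63, "z": 0, "wx": 0, "wy": 0, "wz": 0}
    - {"claw": 1, "x": -0.76, "y": 0.76, "z": 0, "wx": 0, "wy": 0, "wz": 0}
    - {"claw": 1, "x": -0.88, "y": 0.88, "z": 0, "wx": 0, "wy": 0, "wz": 0}
    - {"claw": 1, "x": -1, "y": 1, "z": 0, "wx": 0, "wy": 0, "wz": 0}

```text
time: 3.15
tool_pos: [0.3417, 0.2585, 0.3314]
tool_rot: [0.0, 0.802, 0.598, 0.0]
contact_force: [0.8, 0.3, 0.0]
gripper_width: -0.001
```

Emit:
step_arm:
  rows:
    - {"claw": 1, "x": -0.12, "y": 0.12, "z": 0, "wx": 0, "wy": 0, "wz": 0}
    - {"claw": 1, "x": -0.25, "y": 0.25, "z": 0, "wx": 0, "wy": 0, "wz": 0}
    - {"claw": 1, "x": -0.38, "y": 0.38, "z": 0, "wx": 0, "wy": 0, "wz": 0}
    - {"claw": 1, "x": -0.5, "y": 0.5, "z": 0, "wx": 0, "wy": 0, "wz": 0}
    - {"claw": 1, "x": -0.63, "y": 0.63, "z": 0, "wx": 0, "wy": 0, "wz": 0}
    - {"claw": 1, "x": -0.76, "y": 0.76, "z": 0, "wx": 0, "wy": 0, "wz": 0}
    - {"claw": 1, "x": -0.88, "y": 0.88, "z": 0, "wx": 0, "wy": 0, "wz": 0}
    - {"claw": 1, "x": -1, "y": 1, "z": 0, "wx": 0, "wy": 0, "wz": 0}

```text
time: 4.15
tool_pos: [0.4089, 0.1342, 0.3313]
tool_rot: [0.0, 0.802, 0.598, 0.0]
contact_force: [-0.2, -0.5, 0.2]
gripper_width: -0.002
```

```bash
python3 - <<'E'
from h import *
s=rep(); print(plan(W(.008,.085,.33),0,s))
E
```

```text
t 4.15 tcp [0.4089 0.1342 0.3313] stand [0.1602 0.2112 0.3313] rotvec err [-0.     0.    -0.006] F stand [-0.52  0.04  0.15] w -0.002 q [ 0.144 -0.471  1.898 -0.     1.715  0.433]
(array([-1.529,  1.254,  0.014]), array([ 0.   , -0.   ,  0.003]))
```

Emit:
step_arm:
  rows:
    - {"claw": 1, "x": -0.12, "y": 0.1, "z": 0, "wx": 0, "wy": 0, "wz": 0}
    - {"claw": 1, "x": -0.25, "y": 0.2, "z": 0, "wx": 0, "wy": 0, "wz": 0}
    - {"claw": 1, "x": -0.38, "y": 0.3, "z": 0, "wx": 0, "wy": 0, "wz": 0}
    - {"claw": 1, "x": -0.5, "y": 0.4, "z": 0, "wx": 0, "wy": 0, "wz": 0}
    - {"claw": 1, "x": -0.63, "y": 0.5, "z": 0, "wx": 0, "wy": 0, "wz": 0}
    - {"claw": 1, "x": -0.76, "y": 0.6, "z": 0, "wx": 0, "wy": 0, "wz": 0}
    - {"claw": 1, "x": -0.88, "y": 0.7, "z": 0, "wx": 0, "wy": 0, "wz": 0}
    - {"claw": 1, "x": -1, "y": 0.8, "z": 0, "wx": 0, "wy": 0, "wz": 0}

```text
time: 5.15
tool_pos: [0.4573, 0.0156, 0.3313]
tool_rot: [-0.0, 0.802, 0.598, 0.0]
contact_force: [0.0, 0.4, 0.5]
gripper_width: -0.002
```

```bash
python3 - <<'E'
from h import *
s=rep(); 
cw=get_calibration("wrist");T=wristT(s,cw)
im=grab_frame("wrist");cv2.imwrite("pics/w1.png",im[:,:,::-1])
im2=grab_frame("top");cv2.imwrite("pics/t1.png",im2[:,:,::-1])
for ce,st in reds(im): print(ce,st, onz(cw,ce,.223,T), S(onz(cw,ce,.223,T)))
for n,p in dict(tabl=(.043,.077,.223),hinge=(.09,0,.175),cw=(.155,0,.22),handle=(-.028,0,.297)).items(): print(n,proj(cw,W(*p),T).round(1))
E
```

```text
t 5.15 tcp [0.4573 0.0156 0.3313] stand [0.0608 0.1305 0.3313] rotvec err [ 0.     0.    -0.006] F stand [0.39 0.08 0.53] w -0.002 q [-0.129 -0.399  1.846  0.     1.694  0.16 ]
[313.30897436 197.51794872] [295 184  38  27 780] [ 0.50179229 -0.00752628  0.223     ] [0.05160632 0.08120473 0.223     ]
[483.15574651 199.12352309] [455 186  55  26 931] [ 0.6398913  -0.05017578  0.223     ] [ 0.05092063 -0.06332847  0.223     ]
tabl [317.6 207.1]
hinge [391.9 143.2]
cw [428.1  67.7]
handle [440.8 340.5]
```

View pics/w1.png

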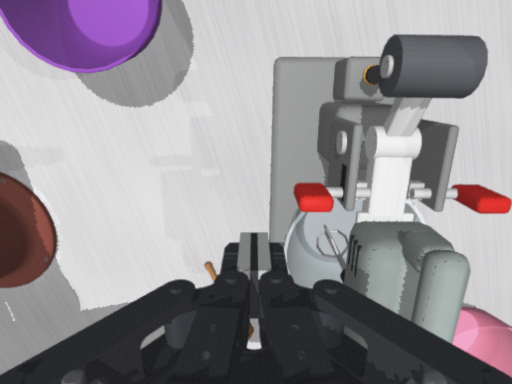

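```bash
python3 - <<'E'
from h import *
s=state();cw=get_calibration("wrist");T=wristT(s,cw)
for uv in [(314,210.5),(485,212),(295,205),(333,205),(295,190),(328,187)]: print(uv,S(onz(cw,uv,.223,T)).round(4))
im=cv2.imread("pics/w1.png");cv2.imwrite("pics/w1z.png",cv2.resize(im[30:240,255:512],None,fx=3,fy=2.8,interpolation=cv2.INTER_CUBIC))
E
```

```text
(314, 210.5) [0.0396 0.0799 0.223 ]
(485, 212) [ 0.0386 -0.0674  0.223 ]
(295, 205) [0.0445 0.0963 0.223 ]
(333, 205) [0.0446 0.0641 0.223 ]
(295, 190) [0.0578 0.0969 0.223 ]
(328, 187) [0.0606 0.0695 0.223 ]
```

View pics/w1z.png

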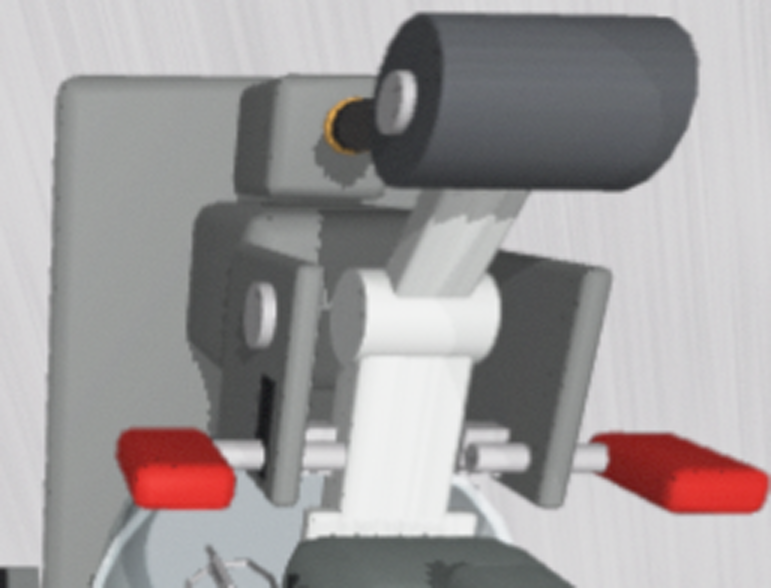

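Emit:
step_arm:
  rows:
    - {"claw": 1, "x": -0.2, "y": 0.16, "z": 0, "wx": 0, "wy": 0, "wz": 0.003}
    - {"claw": 1, "x": -0.4, "y": 0.32, "z": 0, "wx": 0, "wy": 0, "wz": 0.003}
    - {"claw": 1, "x": -0.56, "y": 0.45, "z": 0, "wx": 0, "wy": 0, "wz": 0.003}
    - {"claw": 1, "x": -0.56, "y": 0.45, "z": 0.2, "wx": 0, "wy": 0, "wz": 0.003}
    - {"claw": 1, "x": -0.56, "y": 0.45, "z": 0.4, "wx": 0, "wy": 0, "wz": 0.003}
    - {"claw": 1, "x": -0.56, "y": 0.45, "z": 0.6, "wx": 0, "wy": 0, "wz": 0.003}
    - {"claw": 1, "x": -0.56, "y": 0.45, "z": 0.8, "wx": 0, "wy": 0, "wz": 0.003}
    - {"claw": 1, "x": -0.56, "y": 0.45, "z": 1, "wx": 0, "wy": 0, "wz": 0.003}

```text
time: 6.25
tool_pos: [0.4838, -0.0495, 0.2296]
tool_rot: [-0.0, 0.803, 0.596, -0.0]
contact_force: [0.1, -0.3, 1.7]
gripper_width: 0.002
```

Emit:
step_arm:
  rows:
    - {"claw": 1, "x": 0, "y": 0, "z": 0.15, "wx": 0, "wy": 0, "wz": 0}
    - {"claw": 1, "x": 0, "y": 0, "z": 0.3, "wx": 0, "wy": 0, "wz": 0}
    - {"claw": 1, "x": 0, "y": 0, "z": 0.43, "wx": 0, "wy": 0, "wz": 0}
    - {"claw": 1, "x": 0.05, "y": 0, "z": 0.43, "wx": 0, "wy": 0, "wz": 0}
    - {"claw": 1, "x": 0.1, "y": 0, "z": 0.43, "wx": 0, "wy": 0, "wz": 0}
    - {"claw": 1, "x": 0.13, "y": 0, "z": 0.43, "wx": 0, "wy": 0, "wz": 0}
    - {"claw": 1, "x": 0.16, "y": 0, "z": 0.43, "wx": 0, "wy": 0, "wz": 0}
    - {"claw": 1, "x": 0.18, "y": 0, "z": 0.43, "wx": 0, "wy": 0, "wz": 0}

```text
time: 7.25
tool_pos: [0.4895, -0.0325, 0.1886]
tool_rot: [0.0, 0.803, 0.596, 0.0]
contact_force: [0.8, 0.0, 0.7]
gripper_width: 0.002
```

```bash
python3 - <<'E'
from h import *
s=rep(); 
im=grab_frame("side");cv2.imwrite("pics/s2.png",cv2.resize(im[110:270,200:340,::-1],None,fx=4,fy=4))
im=grab_frame("wrist");cv2.imwrite("pics/w2.png",im[:,:,::-1])
E
```

```text
t 7.25 tcp [ 0.4895 -0.0325  0.1886] stand [0.0241 0.0857 0.1886] rotvec err [-0.001  0.     0.   ] F stand [ 0.23 -0.73  0.69] w 0.002 q [-0.218 -0.248  1.965 -0.     1.425  0.077]
```

View pics/s2.png

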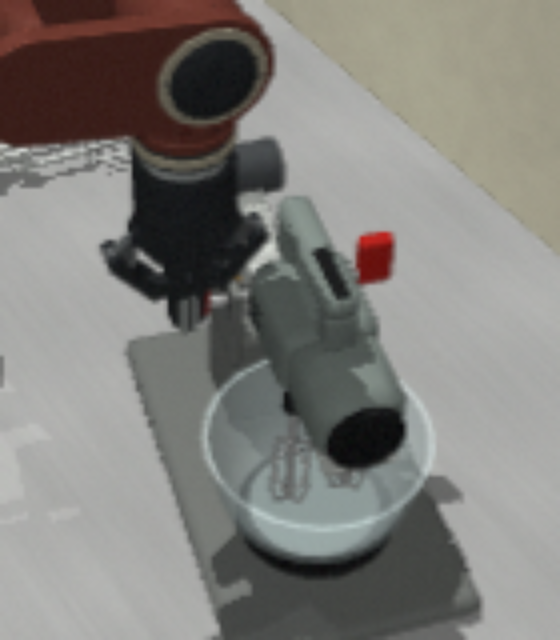

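View pics/w2.png

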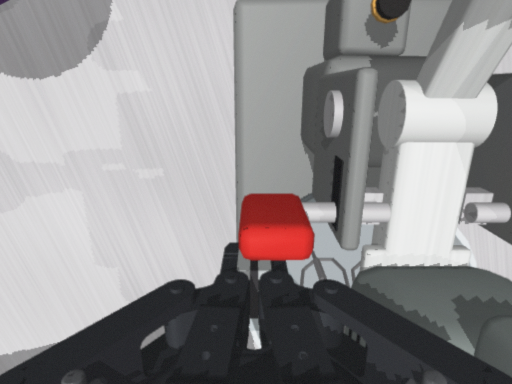

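Emit:
step_arm:
  rows:
    - {"claw": 1, "x": 0.02, "y": 0, "z": 0, "wx": 0, "wy": 0, "wz": 0}
    - {"claw": 1, "x": 0.04, "y": 0, "z": 0, "wx": 0, "wy": 0, "wz": 0}
    - {"claw": 1, "x": 0.06, "y": 0, "z": 0, "wx": 0, "wy": 0, "wz": 0}
    - {"claw": 1, "x": 0.08, "y": 0, "z": 0, "wx": 0, "wy": 0, "wz": 0}
    - {"claw": 1, "x": 0.1, "y": 0, "z": 0, "wx": 0, "wy": 0, "wz": 0}
    - {"claw": 1, "x": 0.12, "y": 0, "z": 0, "wx": 0, "wy": 0, "wz": 0}
    - {"claw": 1, "x": 0.14, "y": 0, "z": 0, "wx": 0, "wy": 0, "wz": 0}
    - {"claw": 1, "x": 0.16, "y": 0, "z": 0, "wx": 0, "wy": 0, "wz": 0}

```text
time: 8.35
tool_pos: [0.4941, -0.0173, 0.1883]
tool_rot: [0.0, 0.803, 0.596, 0.0]
contact_force: [-1.4, -5.0, 0.4]
gripper_width: 0.004
```

```bash
python3 - <<'E'
from h import *
s=rep()
E
```

```text
t 8.35 tcp [ 0.4941 -0.0173  0.1883] stand [0.04   0.0858 0.1883] rotvec err [-0. -0.  0.] F stand [-5.19 -0.12  0.39] w 0.004 q [-0.186 -0.238  1.956 -0.     1.423  0.109]
```

Emit:
step_arm:
  rows:
    - {"claw": 1, "x": 0.008, "y": 0, "z": 0, "wx": 0, "wy": 0, "wz": 0}
    - {"claw": 1, "x": 0.016, "y": 0, "z": 0, "wx": 0, "wy": 0, "wz": 0}
    - {"claw": 1, "x": 0.024, "y": 0, "z": 0, "wx": 0, "wy": 0, "wz": 0}
    - {"claw": 1, "x": 0.03, "y": 0, "z": 0, "wx": 0, "wy": 0, "wz": 0}
    - {"claw": 1, "x": 0.036, "y": 0, "z": 0, "wx": 0, "wy": 0, "wz": 0}
    - {"claw": 1, "x": 0.04, "y": 0, "z": 0, "wx": 0, "wy": 0, "wz": 0}
    - {"claw": 1, "x": 0.045, "y": 0, "z": 0, "wx": 0, "wy": 0, "wz": 0}
    - {"claw": 1, "x": 0.05, "y": 0, "z": 0, "wx": 0, "wy": 0, "wz": 0}

```text
time: 9.35
tool_pos: [0.4955, -0.0126, 0.1883]
tool_rot: [0.0, 0.803, 0.596, 0.0]
contact_force: [-0.9, -4.0, 0.6]
gripper_width: -0.003
```

```bash
python3 - <<'E'
from h import *
s=rep()
E
```

```text
t 9.35 tcp [ 0.4955 -0.0126  0.1883] stand [0.0449 0.0858 0.1883] rotvec err [-0. -0.  0.] F stand [-4.12 -0.29  0.61] w -0.003 q [-0.176 -0.234  1.954 -0.     1.422  0.119]
```

Emit:
step_arm:
  rows:
    - {"claw": 1, "x": 0.005, "y": 0, "z": 0, "wx": 0, "wy": 0, "wz": 0}
    - {"claw": 1, "x": 0.01, "y": 0, "z": 0, "wx": 0, "wy": 0, "wz": 0}
    - {"claw": 1, "x": 0.015, "y": 0, "z": 0, "wx": 0, "wy": 0, "wz": 0}
    - {"claw": 1, "x": 0.02, "y": 0, "z": 0, "wx": 0, "wy": 0, "wz": 0}
    - {"claw": 1, "x": 0.025, "y": 0, "z": 0, "wx": 0, "wy": 0, "wz": 0}
    - {"claw": 1, "x": 0.03, "y": 0, "z": 0, "wx": 0, "wy": 0, "wz": 0}
    - {"claw": 1, "x": 0.03, "y": 0, "z": 0, "wx": 0, "wy": 0, "wz": 0}
    - {"claw": 1, "x": 0.03, "y": 0, "z": 0, "wx": 0, "wy": 0, "wz": 0}

```text
time: 10.35
tool_pos: [0.4957, -0.0118, 0.1884]
tool_rot: [0.001, 0.804, 0.595, -0.002]
contact_force: [-2.8, -12.7, 1.3]
gripper_width: -0.002
```

```bash
python3 - <<'E'
from h import *
s=rep()
E
```

```text
t 10.35 tcp [ 0.4957 -0.0118  0.1884] stand [0.0458 0.0858 0.1884] rotvec err [ 0.    -0.005  0.001] F stand [-12.92  -1.01   1.34] w -0.002 q [-0.171 -0.232  1.952 -0.005  1.423  0.125]
```

Emit:
step_arm:
  rows:
    - {"claw": 1, "x": -0.08, "y": 0, "z": 0, "wx": 0, "wy": 0, "wz": 0}
    - {"claw": 1, "x": -0.2, "y": 0, "z": 0, "wx": 0, "wy": 0, "wz": 0}
    - {"claw": 1, "x": -0.2, "y": 0, "z": -0.15, "wx": 0, "wy": 0, "wz": 0}
    - {"claw": 1, "x": -0.2, "y": 0, "z": -0.3, "wx": 0, "wy": 0, "wz": 0}
    - {"claw": 1, "x": -0.2, "y": 0, "z": -0.47, "wx": 0, "wy": 0, "wz": 0}
    - {"claw": 1, "x": -0.2, "y": 0, "z": -0.65, "wx": 0, "wy": 0, "wz": 0}
    - {"claw": 1, "x": -0.2, "y": 0, "z": -0.83, "wx": 0, "wy": 0, "wz": 0}
    - {"claw": 1, "x": -0.2, "y": 0, "z": -1, "wx": 0, "wy": 0, "wz": 0}

```text
time: 11.35
tool_pos: [0.4906, -0.0288, 0.2899]
tool_rot: [0.0, 0.803, 0.596, 0.0]
contact_force: [-0.2, 0.3, 0.4]
gripper_width: -0.001
```

```bash
python3 - <<'E'
from h import *
s=rep(); print(plan(W(-.028,0,.345),0,s))
im=grab_frame("wrist");cv2.imwrite("pics/w3.png",im[:,:,::-1])
cw=get_calibration("wrist");T=wristT(s,cw)
for uv in []: pass
for t in (0,.018,.022):print(t,[proj(cw,W(.035+t,y,.223),T).round(1) for y in (.062,.092)])
E
```

```text
t 11.35 tcp [ 0.4906 -0.0288  0.2899] stand [0.028  0.0857 0.2899] rotvec err [-0.001  0.     0.   ] F stand [0.22 0.29 0.42] w -0.001 q [-0.21  -0.303  1.841  0.     1.603  0.085]
(array([-0.56 ,  0.858, -0.551]), array([ 0., -0., -0.]))
0 [array([288.8, 194.7]), array([246. , 194.8])]
0.018 [array([289.7, 169.8]), array([245.8, 169.8])]
0.022 [array([289.9, 164.1]), array([245.7, 164.1])]
```

View pics/w3.png

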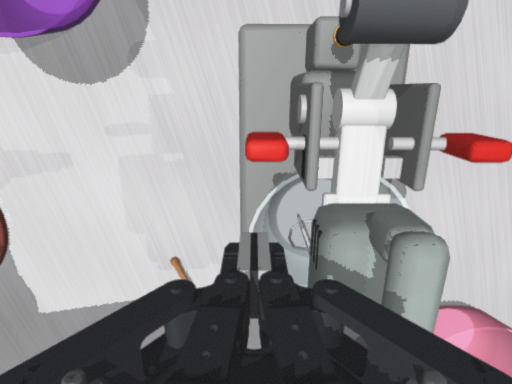

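The picture shows the left tab's front edge at row 161. A travel of 22 mm predicts row 164, so the lock is fully back. On to the handle.

Emit:
step_arm:
  rows:
    - {"claw": 1, "x": 0, "y": 0, "z": -0.2, "wx": 0, "wy": 0, "wz": 0}
    - {"claw": 1, "x": 0, "y": 0, "z": -0.4, "wx": 0, "wy": 0, "wz": 0}
    - {"claw": 0, "x": -0.05, "y": 0.1, "z": -0.6, "wx": 0, "wy": 0, "wz": 0}
    - {"claw": -0.5, "x": -0.16, "y": 0.25, "z": -0.6, "wx": 0, "wy": 0, "wz": 0}
    - {"claw": -0.7, "x": -0.27, "y": 0.41, "z": -0.6, "wx": 0, "wy": 0, "wz": 0}
    - {"claw": -0.7, "x": -0.38, "y": 0.57, "z": -0.6, "wx": 0, "wy": 0, "wz": 0}
    - {"claw": -0.7, "x": -0.48, "y": 0.72, "z": -0.6, "wx": 0, "wy": 0, "wz": 0}
    - {"claw": -0.7, "x": -0.56, "y": 0.86, "z": -0.6, "wx": 0, "wy": 0, "wz": 0}

```text
time: 12.4
tool_pos: [0.5571, -0.1085, 0.3477]
tool_rot: [-0.0, 0.803, 0.595, -0.0]
contact_force: [0.2, -0.5, 0.4]
gripper_width: 0.848
```

```bash
python3 - <<'E'
from h import *
s=rep(); print(plan(W(-.028,0,.265),0,s))
im=grab_frame("wrist");cv2.imwrite("pics/w4.png",im[:,:,::-1])
im=grab_frame("top");cv2.imwrite("pics/t4.png",cv2.resize(im[115:245,195:345,::-1],None,fx=4,fy=4))
cw=get_calibration("wrist");T=wristT(s,cw)
for x in (.03,0,-.03):print([proj(cw,W(x,y,.297),T).round(1) for y in (-.014,.014)])
E
```

```text
t 12.4 tcp [ 0.5571 -0.1085  0.3477] stand [-0.029  -0.0011  0.3477] rotvec err [0.001 0.    0.001] F stand [-0.37 -0.34  0.39] w 0.848 q [-0.324 -0.126  1.596  0.     1.673 -0.028]
(array([ 0.01 , -0.01 ,  0.827]), array([-0.001, -0.   , -0.   ]))
[array([276.6, 121.7]), array([230.1, 121.8])]
[array([275.7, 170.1]), array([231.2, 170.1])]
[array([274.7, 214.2]), array([232.3, 214.3])]
```

View pics/w4.png

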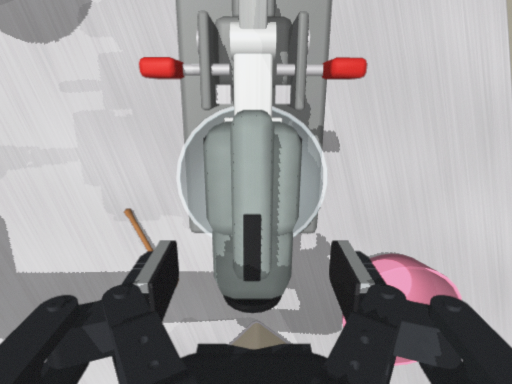

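Emit:
step_arm:
  rows:
    - {"claw": -0.7, "x": 0.02, "y": -0.01, "z": 0.2, "wx": 0, "wy": 0, "wz": 0}
    - {"claw": -0.7, "x": 0.02, "y": -0.01, "z": 0.4, "wx": 0, "wy": 0, "wz": 0}
    - {"claw": -0.7, "x": 0.02, "y": -0.01, "z": 0.6, "wx": 0, "wy": 0, "wz": 0}
    - {"claw": -0.7, "x": 0.02, "y": -0.01, "z": 0.75, "wx": 0, "wy": 0, "wz": 0}
    - {"claw": -0.7, "x": 0.02, "y": -0.01, "z": 0.82, "wx": 0, "wy": 0, "wz": 0}
    - {"claw": -0.3, "x": 0.02, "y": -0.01, "z": 0.82, "wx": 0, "wy": 0, "wz": 0}
    - {"claw": 0, "x": 0.02, "y": -0.01, "z": 0.82, "wx": 0, "wy": 0, "wz": 0}
    - {"claw": 0.15, "x": 0.02, "y": -0.01, "z": 0.82, "wx": 0, "wy": 0, "wz": 0}

```text
time: 13.5
tool_pos: [0.5565, -0.1054, 0.2673]
tool_rot: [0.001, 0.803, 0.595, 0.0]
contact_force: [-0.1, -0.0, -0.3]
gripper_width: 0.428
```

```bash
python3 - <<'E'
from h import *
s=rep()
im=grab_frame("wrist");cv2.imwrite("pics/w5.png",im[:,:,::-1])
im=grab_frame("side");cv2.imwrite("pics/s5.png",cv2.resize(im[90:290,190:350,::-1],None,fx=3.5,fy=3))
E
```

```text
t 13.5 tcp [ 0.5565 -0.1054  0.2673] stand [-0.0262  0.0004  0.2673] rotvec err [-0.002 -0.     0.   ] F stand [-0.08  0.12 -0.27] w 0.428 q [-0.319 -0.107  1.71   0.     1.537 -0.023]
```

View pics/w5.png

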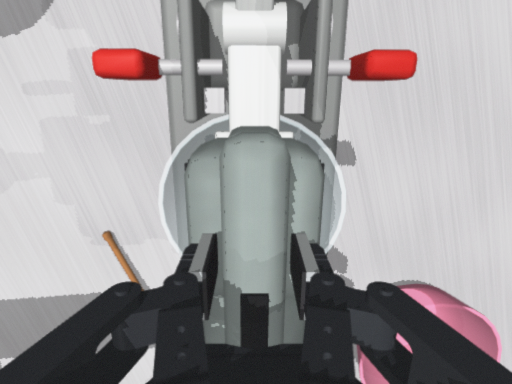

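View pics/s5.png

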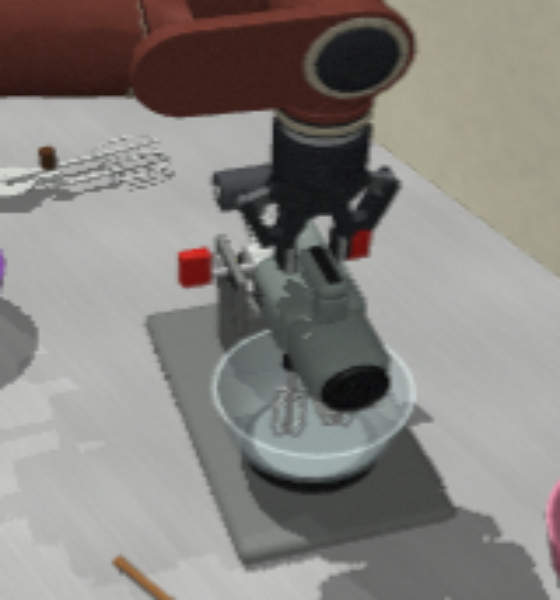

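Emit:
step_arm:
  rows:
    - {"claw": 0.3, "x": 0, "y": 0, "z": 0, "wx": 0, "wy": 0, "wz": 0}
    - {"claw": 0.5, "x": 0, "y": 0, "z": 0, "wx": 0, "wy": 0, "wz": 0}
    - {"claw": 1, "x": 0, "y": 0, "z": 0, "wx": 0, "wy": 0, "wz": 0}
    - {"claw": 1, "x": 0, "y": 0, "z": 0, "wx": 0, "wy": 0, "wz": 0}
    - {"claw": 1, "x": 0, "y": 0, "z": 0, "wx": 0, "wy": 0, "wz": 0}
    - {"claw": 1, "x": 0, "y": 0, "z": 0, "wx": 0, "wy": 0, "wz": 0}
    - {"claw": 1, "x": 0, "y": 0, "z": 0, "wx": 0, "wy": 0, "wz": 0}
    - {"claw": 1, "x": 0, "y": 0, "z": 0, "wx": 0, "wy": 0, "wz": 0}

```text
time: 14.6
tool_pos: [0.5567, -0.1054, 0.2668]
tool_rot: [0.001, 0.803, 0.595, 0.001]
contact_force: [4.8, -2.3, 1.4]
gripper_width: 0.321
```

```bash
cat >> h.py <<'E'
D=0.0175; HG=np.array([0.091,0.175]); KG=0.7
def pose2(th,p0):
    # p0: TCP (stand x,z) at th=0,g=0; returns TCP x,z and tilt
    g=KG*th; h0=np.array([p0[0],p0[1]+D])-HG
    c,s=np.cos(th),np.sin(th); h=HG+np.array([c*h0[0]+s*h0[1],-s*h0[0]+c*h0[1]])
    tz=np.array([-np.sin(g),-np.cos(g)])  # tool z
    return h+D*tz,g
def rows(a,b,p0,n=8):
    P,g=pose2(a,p0); tx=np.array([np.cos(g),-np.sin(g)]);tz=np.array([-np.sin(g),-np.cos(g)])
    for i in range(1,n+1):
        Q,h=pose2(a+(b-a)*i/n,p0);d=Q-P
        print(f'x {d@tx/.1:.3f} z {d@tz/.1:.3f} wy {-(h-g)/2:.4f}')
P0=(-.0262,.2673)
def chk(th):
    s=rep();Q,g=pose2(th,P0);p=S(s["tool_pos"])
    f=s["contact_force"];F=np.array([f@EX,f[2]]);a=np.arctan2(.111,.118)+th
    tang=np.array([np.sin(a),np.cos(a)]);rad=np.array([-np.cos(a),np.sin(a)])
    print("plan",Q.round(4),"lag",(p[[0,2]]-Q).round(4),"Ftan",(F@tang).round(2),"Frad",(F@rad).round(2),"Fy",(f@EY).round(2))
    pp=p[[0,2]]-D*0; q=s["tool_rot"];Rc=R.from_quat([q[1],q[2],q[3],q[0]]).as_matrix();gp=S(s["tool_pos"]-D*Rc[:,2])[[0,2]]-HG
    h0=np.array([P0[0],P0[1]+D])-HG
    print("theta est",(np.arctan2(gp[1],-gp[0])-np.arctan2(h0[1],-h0[0])).round(4),"r",np.linalg.norm(gp).round(4),np.linalg.norm(h0).round(4))
E
python3 - <<'E'
from h import *
chk(0); rows(0,.06,P0)
E
```

```text
t 14.6 tcp [ 0.5567 -0.1054  0.2668] stand [-2.610e-02  2.000e-04  2.668e-01] rotvec err [-0.002  0.     0.   ] F stand [-0.8  -5.3   1.41] w 0.321 q [-0.319 -0.106  1.71   0.     1.536 -0.023]
plan [-0.0262  0.2673] lag [ 0.0001 -0.0005] Ftan 0.47 Frad 1.55 Fy -5.3
theta est -0.0017 r 0.1602 0.1606
x 0.007 z -0.009 wy -0.0026
x 0.015 z -0.017 wy -0.0052
x 0.022 z -0.026 wy -0.0079
x 0.030 z -0.035 wy -0.0105
x 0.037 z -0.043 wy -0.0131
x 0.045 z -0.052 wy -0.0158
x 0.053 z -0.060 wy -0.0184
x 0.061 z -0.068 wy -0.0210
```

Emit:
step_arm:
  rows:
    - {"claw": 1, "x": 0.007, "y": 0.003, "z": -0.009, "wx": 0, "wy": -0.0026, "wz": 0}
    - {"claw": 1, "x": 0.015, "y": 0.006, "z": -0.017, "wx": 0, "wy": -0.0052, "wz": 0}
    - {"claw": 1, "x": 0.022, "y": 0.01, "z": -0.026, "wx": 0, "wy": -0.0079, "wz": 0}
    - {"claw": 1, "x": 0.03, "y": 0.01, "z": -0.035, "wx": 0, "wy": -0.0105, "wz": 0}
    - {"claw": 1, "x": 0.037, "y": 0.01, "z": -0.043, "wx": 0, "wy": -0.0131, "wz": 0}
    - {"claw": 1, "x": 0.045, "y": 0.01, "z": -0.052, "wx": 0, "wy": -0.0158, "wz": 0}
    - {"claw": 1, "x": 0.053, "y": 0.01, "z": -0.06, "wx": 0, "wy": -0.0184, "wz": 0}
    - {"claw": 1, "x": 0.061, "y": 0.01, "z": -0.068, "wx": 0, "wy": -0.021, "wz": 0}

```text
time: 15.6
tool_pos: [0.558, -0.101, 0.2723]
tool_rot: [0.013, 0.803, 0.595, -0.019]
contact_force: [0.3, -6.4, -2.4]
gripper_width: 0.317
```

```bash
python3 - <<'E'
from h import *
chk(.06); rows(.06,.16,P0)
E
```

```text
t 15.6 tcp [ 0.558  -0.101   0.2723] stand [-2.150e-02  2.000e-04  2.723e-01] rotvec err [ 0.002 -0.046  0.001] F stand [-6.08 -2.13 -2.4 ] w 0.317 q [-0.287 -0.101  1.697 -0.046  1.548  0.009]
plan [-0.0201  0.2741] lag [-0.0013 -0.0019] Ftan -6.07 Frad 2.42 Fy -2.13
theta est 0.0463 r 0.1601 0.1606
x 0.013 z -0.014 wy -0.0044
x 0.025 z -0.028 wy -0.0087
x 0.038 z -0.042 wy -0.0131
x 0.051 z -0.056 wy -0.0175
x 0.064 z -0.070 wy -0.0219
x 0.078 z -0.083 wy -0.0263
x 0.091 z -0.097 wy -0.0306
x 0.105 z -0.110 wy -0.0350
```

Emit:
step_arm:
  rows:
    - {"claw": 1, "x": 0.013, "y": 0, "z": -0.014, "wx": 0, "wy": -0.0044, "wz": 0}
    - {"claw": 1, "x": 0.025, "y": 0, "z": -0.028, "wx": 0, "wy": -0.0087, "wz": 0}
    - {"claw": 1, "x": 0.038, "y": 0, "z": -0.042, "wx": 0, "wy": -0.0131, "wz": 0}
    - {"claw": 1, "x": 0.051, "y": 0, "z": -0.056, "wx": 0, "wy": -0.0175, "wz": 0}
    - {"claw": 1, "x": 0.064, "y": 0, "z": -0.07, "wx": 0, "wy": -0.0219, "wz": 0}
    - {"claw": 1, "x": 0.078, "y": 0, "z": -0.083, "wx": 0, "wy": -0.0263, "wz": 0}
    - {"claw": 1, "x": 0.091, "y": 0, "z": -0.097, "wx": 0, "wy": -0.0306, "wz": 0}
    - {"claw": 1, "x": 0.105, "y": 0, "z": -0.11, "wx": 0, "wy": -0.035, "wz": 0}

```text
time: 16.6
tool_pos: [0.561, -0.0914, 0.2821]
tool_rot: [0.034, 0.802, 0.594, -0.048]
contact_force: [1.8, -8.6, -2.5]
gripper_width: 0.318
```

```bash
python3 - <<'E'
from h import *
chk(.16); rows(.16,.28,P0)
im=grab_frame("wrist");cv2.imwrite("pics/w6.png",im[:,:,::-1])
E
```

```text
t 16.6 tcp [ 0.561  -0.0914  0.2821] stand [-1.140e-02  2.000e-04  2.821e-01] rotvec err [ 0.002 -0.118  0.001] F stand [-7.66 -4.23 -2.48] w 0.318 q [-0.234 -0.092  1.675 -0.118  1.569  0.063]
plan [-0.0092  0.2847] lag [-0.0023 -0.0025] Ftan -7.59 Frad 2.7 Fy -4.23
theta est 0.1396 r 0.1599 0.1606
x 0.016 z -0.017 wy -0.0053
x 0.031 z -0.033 wy -0.0105
x 0.047 z -0.049 wy -0.0158
x 0.064 z -0.065 wy -0.0210
x 0.080 z -0.081 wy -0.0263
x 0.097 z -0.096 wy -0.0315
x 0.114 z -0.111 wy -0.0368
x 0.131 z -0.126 wy -0.0420
```

View pics/w6.png

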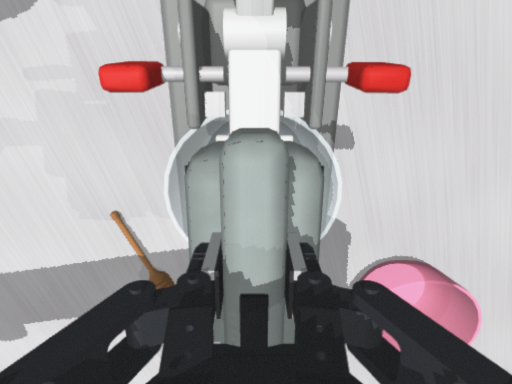

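Emit:
step_arm:
  rows:
    - {"claw": 1, "x": 0.016, "y": 0, "z": -0.017, "wx": 0, "wy": -0.0053, "wz": 0}
    - {"claw": 1, "x": 0.031, "y": 0, "z": -0.033, "wx": 0, "wy": -0.0105, "wz": 0}
    - {"claw": 1, "x": 0.047, "y": 0, "z": -0.049, "wx": 0, "wy": -0.0158, "wz": 0}
    - {"claw": 1, "x": 0.064, "y": 0, "z": -0.065, "wx": 0, "wy": -0.021, "wz": 0}
    - {"claw": 1, "x": 0.08, "y": 0, "z": -0.081, "wx": 0, "wy": -0.0263, "wz": 0}
    - {"claw": 1, "x": 0.097, "y": 0, "z": -0.096, "wx": 0, "wy": -0.0315, "wz": 0}
    - {"claw": 1, "x": 0.114, "y": 0, "z": -0.111, "wx": 0, "wy": -0.0368, "wz": 0}
    - {"claw": 1, "x": 0.131, "y": 0, "z": -0.126, "wx": 0, "wy": -0.042, "wz": 0}

```text
time: 17.65
tool_pos: [0.5653, -0.0774, 0.2933]
tool_rot: [0.059, 0.8, 0.592, -0.082]
contact_force: [2.0, -7.7, -3.4]
gripper_width: 0.319
```

```bash
python3 - <<'E'
from h import *
chk(.28); rows(.28,.40,P0)
im=grab_frame("side");cv2.imwrite("pics/s6.png",cv2.resize(im[90:290,190:350,::-1],None,fx=3.5,fy=3))
E
```

```text
t 17.65 tcp [ 0.5653 -0.0774  0.2933] stand [3.200e-03 2.000e-04 2.933e-01] rotvec err [ 0.002 -0.202  0.001] F stand [-6.83 -4.18 -3.36] w 0.319 q [-0.169 -0.075  1.646 -0.2    1.598  0.125]
plan [0.0053 0.2957] lag [-0.0021 -0.0024] Ftan -7.59 Frad 0.59 Fy -4.18
theta est 0.2613 r 0.1596 0.1606
x 0.016 z -0.016 wy -0.0053
x 0.033 z -0.032 wy -0.0105
x 0.049 z -0.047 wy -0.0157
x 0.066 z -0.063 wy -0.0210
x 0.083 z -0.077 wy -0.0262
x 0.101 z -0.092 wy -0.0315
x 0.118 z -0.107 wy -0.0367
x 0.136 z -0.121 wy -0.0420
```

View pics/s6.png

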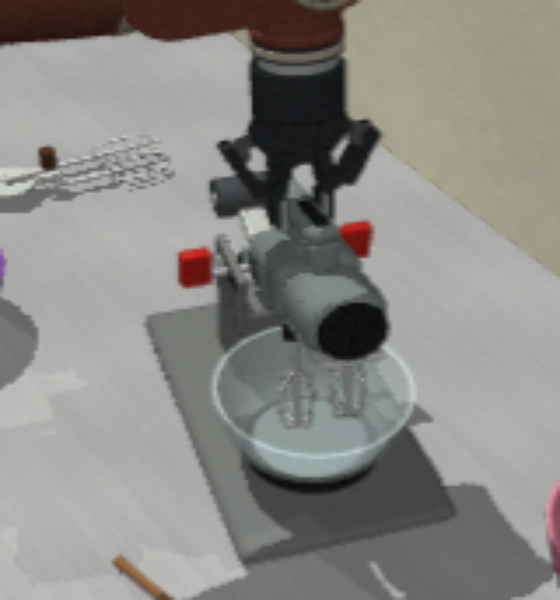

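The side view shows the mixer nose rising with the gripper and the bowl unmoved, so I'll carry on.

Emit:
step_arm:
  rows:
    - {"claw": 1, "x": 0.016, "y": 0, "z": -0.016, "wx": 0, "wy": -0.0053, "wz": 0}
    - {"claw": 1, "x": 0.033, "y": 0, "z": -0.032, "wx": 0, "wy": -0.0105, "wz": 0}
    - {"claw": 1, "x": 0.049, "y": 0, "z": -0.047, "wx": 0, "wy": -0.0157, "wz": 0}
    - {"claw": 1, "x": 0.066, "y": 0, "z": -0.063, "wx": 0, "wy": -0.021, "wz": 0}
    - {"claw": 1, "x": 0.083, "y": 0, "z": -0.077, "wx": 0, "wy": -0.0262, "wz": 0}
    - {"claw": 1, "x": 0.101, "y": 0, "z": -0.092, "wx": 0, "wy": -0.0315, "wz": 0}
    - {"claw": 1, "x": 0.118, "y": 0, "z": -0.107, "wx": 0, "wy": -0.0367, "wz": 0}
    - {"claw": 1, "x": 0.136, "y": 0, "z": -0.121, "wx": 0, "wy": -0.042, "wz": 0}

```text
time: 18.7
tool_pos: [0.5699, -0.0623, 0.3026]
tool_rot: [0.084, 0.795, 0.589, -0.115]
contact_force: [1.4, -7.8, -4.3]
gripper_width: 0.316
```

```bash
python3 - <<'E'
from h import *
chk(.40); rows(.40,.52,P0)
E
```

```text
t 18.7 tcp [ 0.5699 -0.0623  0.3026] stand [1.890e-02 1.000e-04 3.026e-01] rotvec err [ 0.002 -0.286  0.001] F stand [-7.04 -3.57 -4.27] w 0.316 q [-0.104 -0.05   1.617 -0.281  1.631  0.184]
plan [0.021 0.305] lag [-0.002  -0.0024] Ftan -8.17 Frad -1.06 Fy -3.57
theta est 0.3827 r 0.1592 0.1606
x 0.017 z -0.015 wy -0.0053
x 0.034 z -0.030 wy -0.0105
x 0.051 z -0.045 wy -0.0158
x 0.068 z -0.060 wy -0.0210
x 0.086 z -0.074 wy -0.0263
x 0.104 z -0.088 wy -0.0315
x 0.122 z -0.102 wy -0.0368
x 0.140 z -0.115 wy -0.0420
```

Emit:
step_arm:
  rows:
    - {"claw": 1, "x": 0.017, "y": 0, "z": -0.015, "wx": 0, "wy": -0.0053, "wz": 0}
    - {"claw": 1, "x": 0.034, "y": 0, "z": -0.03, "wx": 0, "wy": -0.0105, "wz": 0}
    - {"claw": 1, "x": 0.051, "y": 0, "z": -0.045, "wx": 0, "wy": -0.0158, "wz": 0}
    - {"claw": 1, "x": 0.068, "y": 0, "z": -0.06, "wx": 0, "wy": -0.021, "wz": 0}
    - {"claw": 1, "x": 0.086, "y": 0, "z": -0.074, "wx": 0, "wy": -0.0263, "wz": 0}
    - {"claw": 1, "x": 0.104, "y": 0, "z": -0.088, "wx": 0, "wy": -0.0315, "wz": 0}
    - {"claw": 1, "x": 0.122, "y": 0, "z": -0.102, "wx": 0, "wy": -0.0368, "wz": 0}
    - {"claw": 1, "x": 0.14, "y": 0, "z": -0.115, "wx": 0, "wy": -0.042, "wz": 0}

```text
time: 19.7
tool_pos: [0.5748, -0.0463, 0.3098]
tool_rot: [0.109, 0.79, 0.585, -0.148]
contact_force: [2.6, -7.2, -3.3]
gripper_width: 0.315
```

```bash
python3 - <<'E'
from h import *
chk(.52); rows(.52,.64,P0)
E
```

```text
t 19.7 tcp [ 0.5748 -0.0463  0.3098] stand [3.580e-02 1.000e-04 3.098e-01] rotvec err [ 0.002 -0.37   0.001] F stand [-6.18 -4.54 -3.31] w 0.315 q [-0.04  -0.018  1.586 -0.358  1.667  0.238]
plan [0.0376 0.3122] lag [-0.0018 -0.0023] Ftan -6.88 Frad -1.37 Fy -4.54
theta est 0.5051 r 0.1589 0.1606
x 0.017 z -0.015 wy -0.0053
x 0.035 z -0.029 wy -0.0105
x 0.052 z -0.043 wy -0.0158
x 0.070 z -0.057 wy -0.0210
x 0.089 z -0.071 wy -0.0262
x 0.107 z -0.084 wy -0.0315
x 0.125 z -0.097 wy -0.0368
x 0.144 z -0.110 wy -0.0420
```

Emit:
step_arm:
  rows:
    - {"claw": 1, "x": 0.017, "y": 0, "z": -0.015, "wx": 0, "wy": -0.0053, "wz": 0}
    - {"claw": 1, "x": 0.035, "y": 0, "z": -0.029, "wx": 0, "wy": -0.0105, "wz": 0}
    - {"claw": 1, "x": 0.052, "y": 0, "z": -0.043, "wx": 0, "wy": -0.0158, "wz": 0}
    - {"claw": 1, "x": 0.07, "y": 0, "z": -0.057, "wx": 0, "wy": -0.021, "wz": 0}
    - {"claw": 1, "x": 0.089, "y": 0, "z": -0.071, "wx": 0, "wy": -0.0262, "wz": 0}
    - {"claw": 1, "x": 0.107, "y": 0, "z": -0.084, "wx": 0, "wy": -0.0315, "wz": 0}
    - {"claw": 1, "x": 0.125, "y": 0, "z": -0.097, "wx": 0, "wy": -0.0368, "wz": 0}
    - {"claw": 1, "x": 0.144, "y": 0, "z": -0.11, "wx": 0, "wy": -0.042, "wz": 0}

```text
time: 20.7
tool_pos: [0.5801, -0.0293, 0.3149]
tool_rot: [0.133, 0.783, 0.58, -0.181]
contact_force: [3.2, -6.0, -3.2]
gripper_width: 0.321
```

```bash
python3 - <<'E'
from h import *
chk(.64); rows(.64,.76,P0)
im=grab_frame("wrist");cv2.imwrite("pics/w7.png",im[:,:,::-1])
E
```

```text
t 20.7 tcp [ 0.5801 -0.0293  0.3149] stand [ 0.0535 -0.      0.3149] rotvec err [ 0.002 -0.453  0.001] F stand [-4.8  -4.78 -3.23] w 0.321 q [ 0.022  0.02   1.555 -0.432  1.706  0.288]
plan [0.055  0.3173] lag [-0.0014 -0.0024] Ftan -5.29 Frad -2.34 Fy -4.78
theta est 0.6288 r 0.1585 0.1606
x 0.018 z -0.014 wy -0.0053
x 0.036 z -0.028 wy -0.0105
x 0.054 z -0.041 wy -0.0158
x 0.072 z -0.054 wy -0.0210
x 0.091 z -0.067 wy -0.0262
x 0.110 z -0.080 wy -0.0315
x 0.129 z -0.092 wy -0.0368
x 0.148 z -0.104 wy -0.0420
```

View pics/w7.png

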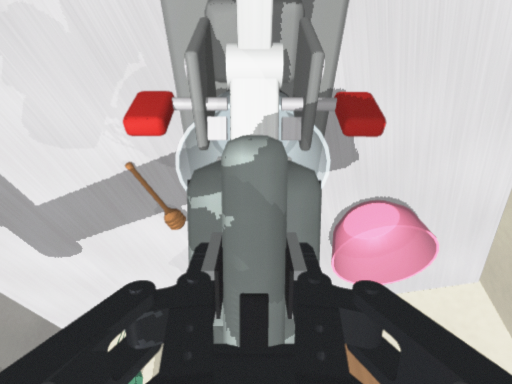

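Emit:
step_arm:
  rows:
    - {"claw": 1, "x": 0.018, "y": 0, "z": -0.014, "wx": 0, "wy": -0.0053, "wz": 0}
    - {"claw": 1, "x": 0.036, "y": 0, "z": -0.028, "wx": 0, "wy": -0.0105, "wz": 0}
    - {"claw": 1, "x": 0.054, "y": 0, "z": -0.041, "wx": 0, "wy": -0.0158, "wz": 0}
    - {"claw": 1, "x": 0.072, "y": 0, "z": -0.054, "wx": 0, "wy": -0.021, "wz": 0}
    - {"claw": 1, "x": 0.091, "y": 0, "z": -0.067, "wx": 0, "wy": -0.0262, "wz": 0}
    - {"claw": 1, "x": 0.11, "y": 0, "z": -0.08, "wx": 0, "wy": -0.0315, "wz": 0}
    - {"claw": 1, "x": 0.129, "y": 0, "z": -0.092, "wx": 0, "wy": -0.0368, "wz": 0}
    - {"claw": 1, "x": 0.148, "y": 0, "z": -0.104, "wx": 0, "wy": -0.042, "wz": 0}

```text
time: 21.75
tool_pos: [0.5854, -0.0119, 0.3178]
tool_rot: [0.157, 0.775, 0.574, -0.213]
contact_force: [3.8, -5.2, -2.4]
gripper_width: 0.321
```

```bash
python3 - <<'E'
from h import *
chk(.76); rows(.76,.88,P0)
E
```

```text
t 21.75 tcp [ 0.5854 -0.0119  0.3178] stand [ 7.170e-02 -1.000e-04  3.178e-01] rotvec err [ 0.002 -0.536  0.001] F stand [-3.83 -5.14 -2.4 ] w 0.321 q [ 0.08   0.063  1.523 -0.503  1.747  0.334]
plan [0.0728 0.3202] lag [-0.0011 -0.0024] Ftan -3.96 Frad -2.18 Fy -5.14
theta est 0.7524 r 0.1582 0.1606
x 0.018 z -0.013 wy -0.0053
x 0.037 z -0.026 wy -0.0105
x 0.055 z -0.039 wy -0.0158
x 0.074 z -0.051 wy -0.0210
x 0.093 z -0.063 wy -0.0262
x 0.113 z -0.075 wy -0.0315
x 0.132 z -0.087 wy -0.0368
x 0.151 z -0.098 wy -0.0420
```

Emit:
step_arm:
  rows:
    - {"claw": 1, "x": 0.018, "y": 0, "z": -0.013, "wx": 0, "wy": -0.0053, "wz": 0}
    - {"claw": 1, "x": 0.037, "y": 0, "z": -0.026, "wx": 0, "wy": -0.0105, "wz": 0}
    - {"claw": 1, "x": 0.055, "y": 0, "z": -0.039, "wx": 0, "wy": -0.0158, "wz": 0}
    - {"claw": 1, "x": 0.074, "y": 0, "z": -0.051, "wx": 0, "wy": -0.021, "wz": 0}
    - {"claw": 1, "x": 0.093, "y": 0, "z": -0.063, "wx": 0, "wy": -0.0262, "wz": 0}
    - {"claw": 1, "x": 0.113, "y": 0, "z": -0.075, "wx": 0, "wy": -0.0315, "wz": 0}
    - {"claw": 1, "x": 0.132, "y": 0, "z": -0.087, "wx": 0, "wy": -0.0368, "wz": 0}
    - {"claw": 1, "x": 0.151, "y": 0, "z": -0.098, "wx": 0, "wy": -0.042, "wz": 0}

```text
time: 22.75
tool_pos: [0.5907, 0.0053, 0.3184]
tool_rot: [0.181, 0.765, 0.567, -0.246]
contact_force: [3.6, -7.4, -4.7]
gripper_width: 0.317
```

```bash
python3 - <<'E'
from h import *
chk(.88); rows(.88,.97,P0)
im=grab_frame("side");cv2.imwrite("pics/s8.png",cv2.resize(im[60:290,150:350,::-1],None,fx=3,fy=2.6))
E
```

```text
t 22.75 tcp [0.5907 0.0053 0.3184] stand [ 8.970e-02 -2.000e-04  3.184e-01] rotvec err [ 0.002 -0.62   0.   ] F stand [-6.07 -5.64 -4.72] w 0.317 q [ 0.133  0.112  1.492 -0.571  1.788  0.374]
plan [0.0908 0.321 ] lag [-0.0011 -0.0026] Ftan -5.76 Frad -5.1 Fy -5.64
theta est 0.8741 r 0.1579 0.1606
x 0.014 z -0.009 wy -0.0039
x 0.028 z -0.019 wy -0.0079
x 0.042 z -0.028 wy -0.0118
x 0.057 z -0.037 wy -0.0157
x 0.071 z -0.045 wy -0.0197
x 0.086 z -0.054 wy -0.0236
x 0.100 z -0.062 wy -0.0276
x 0.115 z -0.071 wy -0.0315
```

View pics/s8.png

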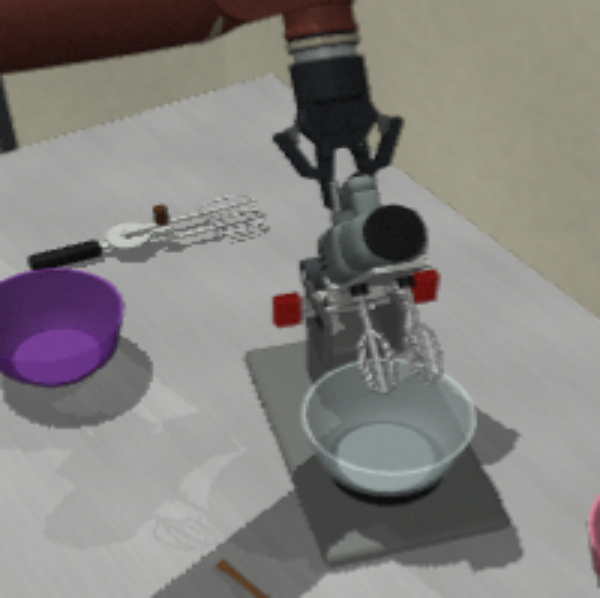

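Emit:
step_arm:
  rows:
    - {"claw": 1, "x": 0.014, "y": 0.002, "z": -0.008, "wx": 0, "wy": -0.0039, "wz": 0}
    - {"claw": 1, "x": 0.028, "y": 0.004, "z": -0.017, "wx": 0, "wy": -0.0079, "wz": 0}
    - {"claw": 1, "x": 0.042, "y": 0.006, "z": -0.025, "wx": 0, "wy": -0.0118, "wz": 0}
    - {"claw": 1, "x": 0.057, "y": 0.008, "z": -0.033, "wx": 0, "wy": -0.0157, "wz": 0}
    - {"claw": 1, "x": 0.071, "y": 0.01, "z": -0.039, "wx": 0, "wy": -0.0197, "wz": 0}
    - {"claw": 1, "x": 0.086, "y": 0.01, "z": -0.046, "wx": 0, "wy": -0.0236, "wz": 0}
    - {"claw": 1, "x": 0.1, "y": 0.01, "z": -0.053, "wx": 0, "wy": -0.0276, "wz": 0}
    - {"claw": 1, "x": 0.115, "y": 0.01, "z": -0.06, "wx": 0, "wy": -0.0315, "wz": 0}

```text
time: 23.8
tool_pos: [0.5949, 0.0187, 0.3173]
tool_rot: [0.197, 0.757, 0.562, -0.269]
contact_force: [-4.0, -3.9, -5.8]
gripper_width: 0.317
```

```bash
python3 - <<'E'
from h import *
chk(.97); rows(.97,1.03,P0)
E
```

```text
t 23.8 tcp [0.5949 0.0187 0.3173] stand [ 1.038e-01 -3.000e-04  3.173e-01] rotvec err [ 0.003 -0.68  -0.   ] F stand [-4.9   2.65 -5.85] w 0.317 q [ 0.171  0.152  1.467 -0.617  1.821  0.4  ]
plan [0.1043 0.3201] lag [-0.0005 -0.0028] Ftan -3.95 Frad -6.53 Fy 2.65
theta est 0.9693 r 0.1577 0.1606
x 0.010 z -0.006 wy -0.0026
x 0.019 z -0.012 wy -0.0053
x 0.029 z -0.018 wy -0.0079
x 0.038 z -0.024 wy -0.0105
x 0.048 z -0.029 wy -0.0131
x 0.058 z -0.035 wy -0.0158
x 0.068 z -0.041 wy -0.0184
x 0.077 z -0.046 wy -0.0210
```

Emit:
step_arm:
  rows:
    - {"claw": 1, "x": 0.01, "y": 0, "z": -0.004, "wx": 0, "wy": -0.0026, "wz": 0}
    - {"claw": 1, "x": 0.019, "y": 0, "z": -0.009, "wx": 0, "wy": -0.0053, "wz": 0}
    - {"claw": 1, "x": 0.029, "y": 0, "z": -0.014, "wx": 0, "wy": -0.0079, "wz": 0}
    - {"claw": 1, "x": 0.038, "y": 0, "z": -0.018, "wx": 0, "wy": -0.0105, "wz": 0}
    - {"claw": 1, "x": 0.048, "y": 0, "z": -0.022, "wx": 0, "wy": -0.0131, "wz": 0}
    - {"claw": 1, "x": 0.058, "y": 0, "z": -0.027, "wx": 0, "wy": -0.0158, "wz": 0}
    - {"claw": 1, "x": 0.068, "y": 0, "z": -0.031, "wx": 0, "wy": -0.0184, "wz": 0}
    - {"claw": 1, "x": 0.077, "y": 0, "z": -0.036, "wx": 0, "wy": -0.021, "wz": 0}

```text
time: 24.8
tool_pos: [0.5973, 0.0266, 0.3161]
tool_rot: [0.209, 0.752, 0.557, -0.285]
contact_force: [-4.6, -3.9, -4.3]
gripper_width: 0.319
```

```bash
python3 - <<'E'
from h import *
chk(1.03); rows(1.03,1.06,P0)
im=grab_frame("wrist");cv2.imwrite("pics/w9.png",im[:,:,::-1])
E
```

```text
t 24.8 tcp [0.5973 0.0266 0.3161] stand [ 1.120e-01 -3.000e-04  3.161e-01] rotvec err [ 0.003 -0.722  0.   ] F stand [-5.12  3.29 -4.33] w 0.319 q [ 0.193  0.178  1.452 -0.649  1.841  0.417]
plan [0.1132 0.3189] lag [-0.0012 -0.0028] Ftan -4.08 Frad -5.32 Fy 3.29
theta est 1.0263 r 0.1576 0.1606
x 0.005 z -0.003 wy -0.0013
x 0.010 z -0.006 wy -0.0026
x 0.014 z -0.009 wy -0.0039
x 0.019 z -0.012 wy -0.0052
x 0.024 z -0.014 wy -0.0066
x 0.029 z -0.017 wy -0.0079
x 0.034 z -0.020 wy -0.0092
x 0.039 z -0.023 wy -0.0105
```

View pics/w9.png

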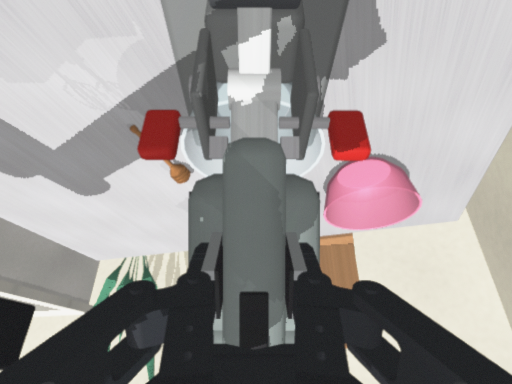

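Emit:
step_arm:
  rows:
    - {"claw": 1, "x": 0.004, "y": 0, "z": -0.002, "wx": 0, "wy": -0.001, "wz": 0}
    - {"claw": 1, "x": 0.008, "y": 0, "z": -0.004, "wx": 0, "wy": -0.002, "wz": 0}
    - {"claw": 1, "x": 0.012, "y": 0, "z": -0.006, "wx": 0, "wy": -0.003, "wz": 0}
    - {"claw": 1, "x": 0.016, "y": 0, "z": -0.008, "wx": 0, "wy": -0.004, "wz": 0}
    - {"claw": 1, "x": 0.019, "y": 0, "z": -0.01, "wx": 0, "wy": -0.005, "wz": 0}
    - {"claw": 1, "x": 0.023, "y": 0, "z": -0.011, "wx": 0, "wy": -0.006, "wz": 0}
    - {"claw": 1, "x": 0.026, "y": 0, "z": -0.012, "wx": 0, "wy": -0.007, "wz": 0}
    - {"claw": 1, "x": 0.026, "y": 0, "z": -0.012, "wx": 0, "wy": -0.007, "wz": 0}

```text
time: 25.85
tool_pos: [0.5982, 0.0293, 0.3155]
tool_rot: [0.213, 0.75, 0.556, -0.29]
contact_force: [-4.3, -3.9, -3.1]
gripper_width: 0.315
```

```bash
python3 - <<'E'
from h import *
chk(1.05); rows(1.05,1.066,P0)
E
```

```text
t 25.85 tcp [0.5982 0.0293 0.3155] stand [ 1.148e-01 -3.000e-04  3.155e-01] rotvec err [ 0.002 -0.736  0.001] F stand [-4.96  2.95 -3.15] w 0.315 q [ 0.201  0.187  1.448 -0.66   1.848  0.422]
plan [0.1162 0.3183] lag [-0.0014 -0.0028] Ftan -4.1 Frad -4.21 Fy 2.95
theta est 1.0458 r 0.1576 0.1606
x 0.003 z -0.002 wy -0.0007
x 0.005 z -0.003 wy -0.0014
x 0.008 z -0.005 wy -0.0021
x 0.010 z -0.006 wy -0.0028
x 0.013 z -0.008 wy -0.0035
x 0.015 z -0.009 wy -0.0042
x 0.018 z -0.011 wy -0.0049
x 0.021 z -0.012 wy -0.0056
```

Emit:
step_arm:
  rows:
    - {"claw": 1, "x": 0.003, "y": 0, "z": -0.002, "wx": 0, "wy": -0.0007, "wz": 0}
    - {"claw": 1, "x": 0.006, "y": 0, "z": -0.003, "wx": 0, "wy": -0.0014, "wz": 0}
    - {"claw": 1, "x": 0.009, "y": 0, "z": -0.005, "wx": 0, "wy": -0.0021, "wz": 0}
    - {"claw": 1, "x": 0.012, "y": 0, "z": -0.006, "wx": 0, "wy": -0.0028, "wz": 0}
    - {"claw": 1, "x": 0.015, "y": 0, "z": -0.008, "wx": 0, "wy": -0.0035, "wz": 0}
    - {"claw": 1, "x": 0.018, "y": 0, "z": -0.01, "wx": 0, "wy": -0.0042, "wz": 0}
    - {"claw": 1, "x": 0.021, "y": 0, "z": -0.012, "wx": 0, "wy": -0.0056, "wz": 0}
    - {"claw": 1, "x": 0.021, "y": 0, "z": -0.012, "wx": 0, "wy": -0.0056, "wz": 0}

```text
time: 26.85
tool_pos: [0.5989, 0.0317, 0.315]
tool_rot: [0.216, 0.748, 0.554, -0.294]
contact_force: [-5.0, -2.3, -4.0]
gripper_width: 0.315
```

```bash
python3 - <<'E'
from h import *
chk(1.066)
E
```

```text
t 26.85 tcp [0.5989 0.0317 0.315 ] stand [ 1.173e-01 -3.000e-04  3.150e-01] rotvec err [ 0.002 -0.747  0.001] F stand [-3.65  4.15 -4.04] w 0.315 q [ 0.207  0.194  1.443 -0.668  1.853  0.426]
plan [0.1185 0.3178] lag [-0.0012 -0.0028] Ftan -2.53 Frad -4.81 Fy 4.15
theta est 1.063 r 0.1575 0.1606
```

Emit:
step_arm:
  rows:
    - {"claw": 1, "x": 0.003, "y": 0, "z": -0.002, "wx": 0, "wy": -0.0007, "wz": 0}
    - {"claw": 1, "x": 0.006, "y": 0, "z": -0.003, "wx": 0, "wy": -0.0014, "wz": 0}
    - {"claw": 1, "x": 0.009, "y": 0, "z": -0.005, "wx": 0, "wy": -0.0021, "wz": 0}
    - {"claw": 1, "x": 0.012, "y": 0, "z": -0.006, "wx": 0, "wy": -0.0028, "wz": 0}
    - {"claw": 1, "x": 0.015, "y": 0, "z": -0.008, "wx": 0, "wy": -0.0035, "wz": 0}
    - {"claw": 1, "x": 0.018, "y": 0, "z": -0.01, "wx": 0, "wy": -0.0042, "wz": 0}
    - {"claw": 1, "x": 0.021, "y": 0, "z": -0.012, "wx": 0, "wy": -0.0056, "wz": 0}
    - {"claw": 1, "x": 0.021, "y": 0, "z": -0.012, "wx": 0, "wy": -0.0056, "wz": 0}

```text
time: 27.85
tool_pos: [0.5996, 0.034, 0.3144]
tool_rot: [0.219, 0.746, 0.553, -0.298]
contact_force: [-4.9, -2.3, -3.6]
gripper_width: 0.317
```

```bash
python3 - <<'E'
from h import *
chk(1.082)
E
```

```text
t 27.85 tcp [0.5996 0.034  0.3144] stand [ 1.198e-01 -3.000e-04  3.144e-01] rotvec err [ 0.002 -0.758  0.   ] F stand [-3.58  4.05 -3.62] w 0.317 q [ 0.213  0.202  1.439 -0.676  1.859  0.43 ]
plan [0.1209 0.3173] lag [-0.0011 -0.0029] Ftan -2.5 Frad -4.43 Fy 4.05
theta est 1.0801 r 0.1575 0.1606
```

Emit:
step_arm:
  rows:
    - {"claw": 1, "x": 0.003, "y": 0, "z": -0.002, "wx": 0, "wy": -0.0007, "wz": 0}
    - {"claw": 1, "x": 0.006, "y": 0, "z": -0.003, "wx": 0, "wy": -0.0014, "wz": 0}
    - {"claw": 1, "x": 0.009, "y": 0, "z": -0.005, "wx": 0, "wy": -0.0021, "wz": 0}
    - {"claw": 1, "x": 0.012, "y": 0, "z": -0.006, "wx": 0, "wy": -0.0028, "wz": 0}
    - {"claw": 1, "x": 0.015, "y": 0, "z": -0.008, "wx": 0, "wy": -0.0035, "wz": 0}
    - {"claw": 1, "x": 0.018, "y": 0, "z": -0.01, "wx": 0, "wy": -0.0042, "wz": 0}
    - {"claw": 1, "x": 0.021, "y": 0, "z": -0.012, "wx": 0, "wy": -0.0056, "wz": 0}
    - {"claw": 1, "x": 0.021, "y": 0, "z": -0.012, "wx": 0, "wy": -0.0056, "wz": 0}

```text
time: 28.85
tool_pos: [0.6003, 0.0362, 0.3138]
tool_rot: [0.223, 0.745, 0.552, -0.302]
contact_force: [-4.8, -1.4, -4.3]
gripper_width: 0.32
```

```bash
python3 - <<'E'
from h import *
chk(1.098)
E
```

```text
t 28.85 tcp [0.6003 0.0362 0.3138] stand [ 0.1221 -0.0004  0.3138] rotvec err [ 0.002 -0.769  0.   ] F stand [-2.77  4.14 -4.29] w 0.32 q [ 0.219  0.209  1.435 -0.684  1.864  0.434]
plan [0.1232 0.3168] lag [-0.0012 -0.0029] Ftan -1.47 Frad -4.89 Fy 4.14
theta est 1.0961 r 0.1574 0.1606
```

Emit:
step_arm:
  rows:
    - {"claw": 1, "x": 0.003, "y": 0, "z": -0.001, "wx": 0, "wy": -0.0007, "wz": 0}
    - {"claw": 1, "x": 0.006, "y": 0, "z": -0.002, "wx": 0, "wy": -0.0014, "wz": 0}
    - {"claw": 1, "x": 0.009, "y": 0, "z": -0.004, "wx": 0, "wy": -0.0021, "wz": 0}
    - {"claw": 1, "x": 0.012, "y": 0, "z": -0.005, "wx": 0, "wy": -0.0028, "wz": 0}
    - {"claw": 1, "x": 0.015, "y": 0, "z": -0.006, "wx": 0, "wy": -0.0035, "wz": 0}
    - {"claw": 1, "x": 0.018, "y": 0, "z": -0.008, "wx": 0, "wy": -0.0042, "wz": 0}
    - {"claw": 1, "x": 0.021, "y": 0, "z": -0.01, "wx": 0, "wy": -0.0056, "wz": 0}
    - {"claw": 1, "x": 0.021, "y": 0, "z": -0.01, "wx": 0, "wy": -0.0056, "wz": 0}

```text
time: 29.85
tool_pos: [0.601, 0.0385, 0.3132]
tool_rot: [0.226, 0.743, 0.551, -0.306]
contact_force: [-4.5, -1.5, -2.8]
gripper_width: 0.317
```

```bash
python3 - <<'E'
from h import *
chk(1.114)
E
```

```text
t 29.85 tcp [0.601  0.0385 0.3132] stand [ 0.1244 -0.0004  0.3132] rotvec err [ 0.002 -0.78   0.   ] F stand [-2.74  3.83 -2.77] w 0.317 q [ 0.224  0.217  1.431 -0.692  1.87   0.438]
plan [0.1255 0.3162] lag [-0.0011 -0.003 ] Ftan -1.81 Frad -3.45 Fy 3.83
theta est 1.1128 r 0.1574 0.1606
```

Emit:
step_arm:
  rows:
    - {"claw": 1, "x": 0.003, "y": 0, "z": -0.002, "wx": 0, "wy": -0.0007, "wz": 0}
    - {"claw": 1, "x": 0.006, "y": 0, "z": -0.003, "wx": 0, "wy": -0.0014, "wz": 0}
    - {"claw": 1, "x": 0.009, "y": 0, "z": -0.004, "wx": 0, "wy": -0.0021, "wz": 0}
    - {"claw": 1, "x": 0.012, "y": 0, "z": -0.005, "wx": 0, "wy": -0.0028, "wz": 0}
    - {"claw": 1, "x": 0.015, "y": 0, "z": -0.007, "wx": 0, "wy": -0.0035, "wz": 0}
    - {"claw": 1, "x": 0.018, "y": 0, "z": -0.009, "wx": 0, "wy": -0.0042, "wz": 0}
    - {"claw": 1, "x": 0.021, "y": 0, "z": -0.011, "wx": 0, "wy": -0.0056, "wz": 0}
    - {"claw": 1, "x": 0.021, "y": 0, "z": -0.011, "wx": 0, "wy": -0.0056, "wz": 0}

```text
time: 30.85
tool_pos: [0.6014, 0.0397, 0.3129]
tool_rot: [0.229, 0.741, 0.549, -0.311]
contact_force: [-6.7, -6.8, -1.4]
gripper_width: 0.319
```

```bash
python3 - <<'E'
from h import *
chk(1.130)
E
```

```text
t 30.85 tcp [0.6014 0.0397 0.3129] stand [ 0.1258 -0.0004  0.3129] rotvec err [ 0.002 -0.793  0.001] F stand [-8.45  4.4  -1.42] w 0.319 q [ 0.229  0.224  1.428 -0.702  1.876  0.442]
plan [0.1279 0.3155] lag [-0.0021 -0.0026] Ftan -7.6 Frad -3.96 Fy 4.4
theta est 1.1226 r 0.1575 0.1606
```

The tangential force jumped from −1.8 to −7.6 N at about 1.12 rad, so the stop is reached. I'll ease the push off straight away and relax the side and radial strain while still holding.

Emit:
step_arm:
  rows:
    - {"claw": 1, "x": -0.003, "y": -0.001, "z": 0.003, "wx": 0, "wy": 0, "wz": 0}
    - {"claw": 1, "x": -0.006, "y": -0.002, "z": 0.005, "wx": 0, "wy": 0, "wz": 0}
    - {"claw": 1, "x": -0.008, "y": -0.003, "z": 0.007, "wx": 0, "wy": 0, "wz": 0}
    - {"claw": 1, "x": -0.008, "y": -0.004, "z": 0.009, "wx": 0, "wy": 0, "wz": 0}
    - {"claw": 1, "x": -0.008, "y": -0.005, "z": 0.011, "wx": 0, "wy": 0, "wz": 0}
    - {"claw": 1, "x": -0.007, "y": -0.006, "z": 0.013, "wx": 0, "wy": 0, "wz": 0}
    - {"claw": 1, "x": -0.007, "y": -0.006, "z": 0.015, "wx": 0, "wy": 0, "wz": 0}
    - {"claw": 1, "x": -0.007, "y": -0.006, "z": 0.015, "wx": 0, "wy": 0, "wz": 0}

```text
time: 31.85
tool_pos: [0.6013, 0.0392, 0.313]
tool_rot: [0.229, 0.742, 0.549, -0.309]
contact_force: [-5.2, 2.4, 3.4]
gripper_width: 0.321
```

```bash
python3 - <<'E'
from h import *
chk(1.122); print(state()["ft_torque"])
im=grab_frame("wrist");cv2.imwrite("pics/w10.png",im[:,:,::-1])
im=grab_frame("side");cv2.imwrite("pics/s10.png",cv2.resize(im[60:290,150:350,::-1],None,fx=3,fy=2.6))
im=grab_frame("top");cv2.imwrite("pics/t10.png",cv2.resize(im[95:245,175:345,::-1],None,fx=4,fy=4))
E
```

```text
t 31.85 tcp [0.6013 0.0392 0.313 ] stand [ 0.1253 -0.0004  0.313 ] rotvec err [-0.001 -0.79   0.001] F stand [0.79 5.62 3.42] w 0.321 q [ 0.228  0.221  1.43  -0.701  1.872  0.442]
plan [0.1267 0.3159] lag [-0.0015 -0.0028] Ftan -0.28 Frad 3.49 Fy 5.62
theta est 1.1191 r 0.1574 0.1606
[-0.04758809  1.0040964  -0.73182346]
```

View pics/s10.png

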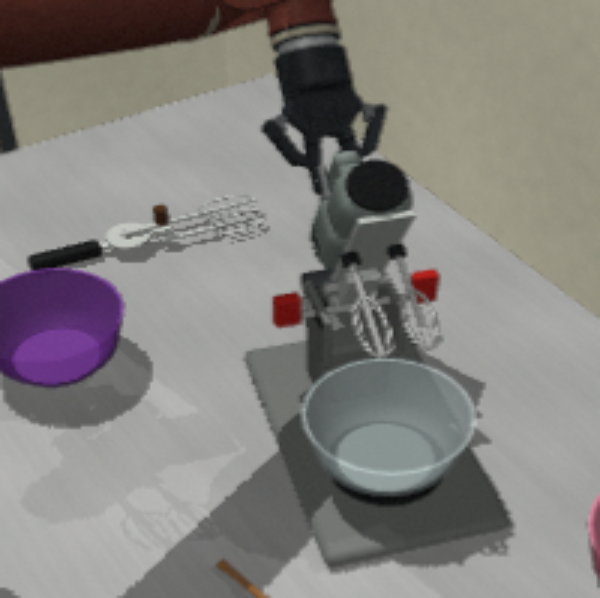

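View pics/t10.png

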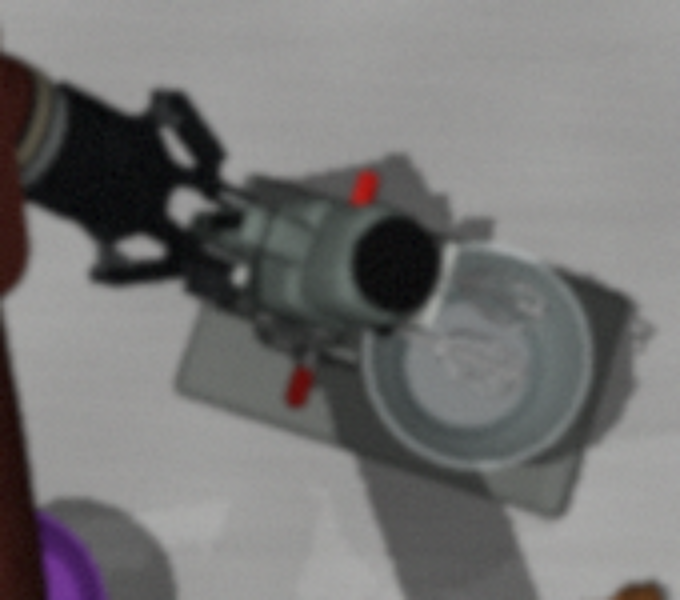

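Emit:
step_arm:
  rows:
    - {"claw": 1, "x": 0.001, "y": 0, "z": -0.003, "wx": 0, "wy": 0, "wz": 0}
    - {"claw": 1, "x": 0.002, "y": 0, "z": -0.005, "wx": 0, "wy": 0, "wz": 0}
    - {"claw": 1, "x": 0.002, "y": 0, "z": -0.007, "wx": 0, "wy": 0, "wz": 0}
    - {"claw": 1, "x": 0.002, "y": 0, "z": -0.007, "wx": 0, "wy": 0, "wz": 0}
    - {"claw": 1, "x": 0.002, "y": 0, "z": -0.007, "wx": 0, "wy": 0, "wz": 0}
    - {"claw": 1, "x": 0.002, "y": 0, "z": -0.007, "wx": 0, "wy": 0, "wz": 0}
    - {"claw": 1, "x": 0.002, "y": 0, "z": -0.007, "wx": 0, "wy": 0, "wz": 0}
    - {"claw": 1, "x": 0.002, "y": 0, "z": -0.007, "wx": 0, "wy": 0, "wz": 0}

```text
time: 33.0
tool_pos: [0.6013, 0.0394, 0.3129]
tool_rot: [0.23, 0.741, 0.549, -0.31]
contact_force: [-5.7, 0.9, 2.5]
gripper_width: 0.317
```

```bash
python3 - <<'E'
from h import *
chk(1.125)
E
```

```text
t 33.0 tcp [0.6013 0.0394 0.3129] stand [ 0.1254 -0.0004  0.3129] rotvec err [ 0.    -0.791  0.001] F stand [-0.83  5.66  2.46] w 0.317 q [ 0.229  0.222  1.43  -0.701  1.873  0.442]
plan [0.1271 0.3157] lag [-0.0017 -0.0028] Ftan -1.53 Frad 2.09 Fy 5.66
theta est 1.1204 r 0.1574 0.1606
```

View pics/w10.png

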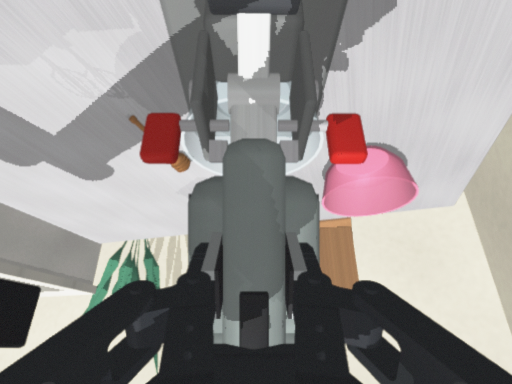

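Emit:
step_arm:
  rows:
    - {"claw": 0.42, "x": 0, "y": 0, "z": 0, "wx": 0, "wy": 0, "wz": 0}
    - {"claw": 0.38, "x": 0, "y": 0, "z": 0, "wx": 0, "wy": 0, "wz": 0}
    - {"claw": 0.34, "x": 0, "y": 0, "z": 0, "wx": 0, "wy": 0, "wz": 0}
    - {"claw": 0.3, "x": 0, "y": 0, "z": 0, "wx": 0, "wy": 0, "wz": 0}
    - {"claw": 0.26, "x": 0, "y": 0, "z": 0, "wx": 0, "wy": 0, "wz": 0}
    - {"claw": 0.22, "x": 0, "y": 0, "z": 0, "wx": 0, "wy": 0, "wz": 0}
    - {"claw": 0.18, "x": 0, "y": 0, "z": 0, "wx": 0, "wy": 0, "wz": 0}
    - {"claw": 0.15, "x": 0, "y": 0, "z": 0, "wx": 0, "wy": 0, "wz": 0}

```text
time: 34.0
tool_pos: [0.6016, 0.0393, 0.3121]
tool_rot: [0.23, 0.741, 0.55, -0.309]
contact_force: [-0.3, -1.1, -0.3]
gripper_width: 0.424
```

```bash
python3 - <<'E'
from h import *
chk(1.125)
im=grab_frame("wrist");cv2.imwrite("pics/w11.png",im[:,:,::-1])
a=cv2.imread("pics/w10.png").astype(int)
print("diff",np.abs(a[100:230,190:320]-im[100:230,190:320,::-1].astype(int)).mean())
E
```

```text
t 34.0 tcp [0.6016 0.0393 0.3121] stand [ 0.1254 -0.0007  0.3121] rotvec err [-0.    -0.791  0.   ] F stand [-1.16 -0.   -0.33] w 0.424 q [ 0.228  0.223  1.43  -0.701  1.872  0.442]
plan [0.1271 0.3157] lag [-0.0017 -0.0037] Ftan -1.0 Frad -0.66 Fy -0.0
theta est 1.1218 r 0.1566 0.1606
diff 4.009763313609468
```

View pics/w11.png

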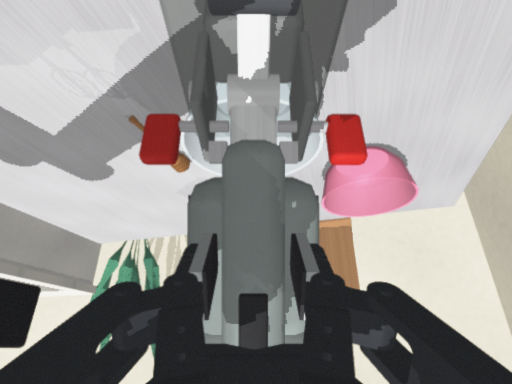

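Emit:
step_arm:
  rows:
    - {"claw": 0, "x": 0, "y": -0.004, "z": 0, "wx": 0, "wy": 0, "wz": 0}
    - {"claw": -0.3, "x": 0, "y": -0.004, "z": 0, "wx": 0, "wy": 0, "wz": 0}
    - {"claw": -0.5, "x": 0, "y": -0.004, "z": -0.05, "wx": 0, "wy": 0, "wz": 0}
    - {"claw": -0.5, "x": 0, "y": -0.004, "z": -0.2, "wx": 0, "wy": 0, "wz": 0}
    - {"claw": -0.5, "x": 0, "y": -0.004, "z": -0.4, "wx": 0, "wy": 0, "wz": 0}
    - {"claw": -0.5, "x": 0, "y": -0.004, "z": -0.6, "wx": 0, "wy": 0, "wz": 0}
    - {"claw": -0.5, "x": 0, "y": -0.004, "z": -0.8, "wx": 0, "wy": 0, "wz": 0}
    - {"claw": -0.5, "x": 0, "y": -0.004, "z": -1, "wx": 0, "wy": 0, "wz": 0}

```text
time: 35.05
tool_pos: [0.6221, 0.1086, 0.3839]
tool_rot: [0.23, 0.741, 0.55, -0.309]
contact_force: [0.1, -0.5, -0.1]
gripper_width: 0.749
```

```bash
python3 - <<'E'
from h import *
rep()
im=grab_frame("wrist");cv2.imwrite("pics/w12.png",im[:,:,::-1])
im=grab_frame("side");cv2.imwrite("pics/s12.png",cv2.resize(im[60:290,150:350,::-1],None,fx=3,fy=2.6))
im=grab_frame("top");cv2.imwrite("pics/t12.png",im[:,:,::-1])
for n in ("side","top"):
    a=cv2.imread(f"pics/{n}0.png")[:,:,::-1]
    b=grab_frame(n)
    for nm,i in (("before",a),("now",b)):
        print(n,nm,[c.round(1).tolist() for c,s in reds(i)][:4])
E
```

```text
t 35.05 tcp [0.6221 0.1086 0.3839] stand [ 1.977e-01 -2.000e-04  3.839e-01] rotvec err [-0.001 -0.79   0.   ] F stand [-0.48 -0.24 -0.07] w 0.749 q [ 0.314  0.297  1.224 -0.707  2.027  0.421]
side before [[293.3, 169.8], [247.0, 179.1]]
side now [[291.2, 165.6]]
top before [[272.2, 144.9], [255.9, 193.6]]
top now [[266.0, 141.5]]
```

View pics/w12.png

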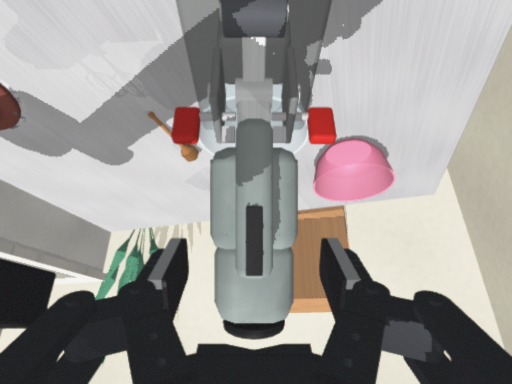

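View pics/s12.png

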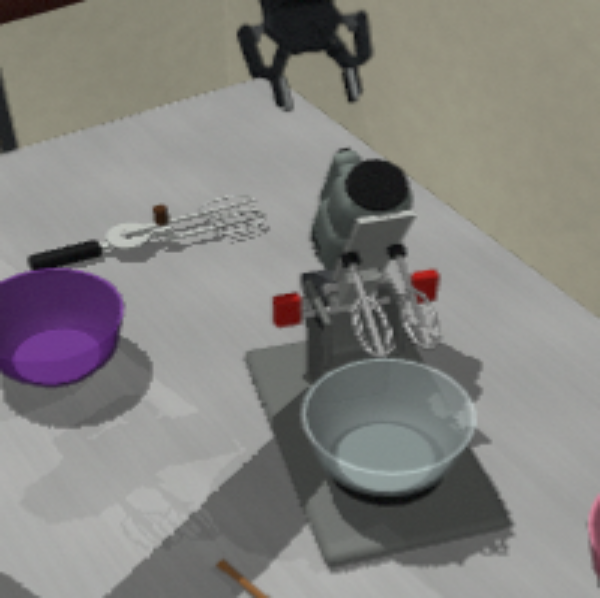

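View pics/t12.png

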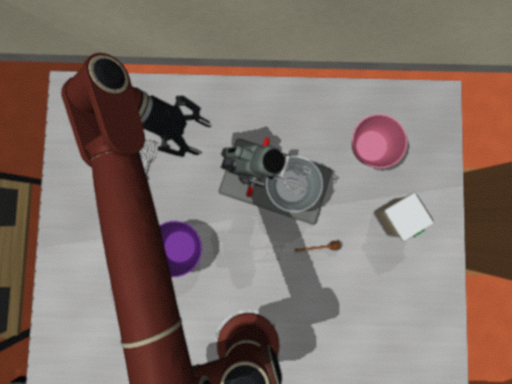

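The mixer stays open with the gripper about 100 mm clear. In the side view the nose is at the same place as before release, about (377,185). The bowl, dipper, canister and bowls have not moved.

```bash
python3 -c "
from plant import *
print(job_done())"
```

```text
the job is handed in; nothing more can be done
None
```

The mixer is open and resting on its rear stop by itself, and I handed the job in at about 35 s with the gripper about 100 mm clear.

- **Lock:** I pushed the left red tab back until it met its end. The resistance rose from about 4–5 N to 13 N, and a picture then showed it at full travel to within about 2 mm.
- **Tilt and stop:** I gripped the handle, tipped the arm slowly and closed in on the stop in steps of about 2.5 mm. The stop was felt at about 1.12 rad, where the handle force rose from about 2 to 7.6 N. I eased the push to about 1.5 N before opening the fingers slowly.
- **Last checks:** The mixer's nose stood in the same place after release as before. The bowl, honey dipper and canister were where they had been. The egg beater was partly hidden by the arm in the last top view, but it looked unmoved from the side.
- **Not confirmed:** I never saw the counterweight on the rubber stop, because it was hidden from the cameras. That it rests there is judged from the force and from the arm staying put.
- **Did not settle:** A side force of about 5 N at the grip would not fully relax while I held the handle. It went to zero on release.

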